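# Square up the card boxes and put the ruler away

### The arm

A 6-joint arm with a two-finger parallel gripper is mounted at the origin on the work surface. World frame = base frame: x ahead of the robot, y to its left, z up, the work surface at z = 0. Lengths are in m, angles in rad, forces in N, time in s.
With the tool pointing down it reaches from about 0.3 to 0.75 m from the base axis. Payload 8.5 kg.
Tool frame: the origin (TCP) lies on the front face of the gripper's body, between the roots of the fingers; the fingertips stand ahead of it and the grasp point (between the pads) lies 45 mm ahead of it (manip.finger_overhang is the z of the fingertips in the tool frame, in m); z points along the fingers, y is the line along which they close (so a half turn about z gives the same grasp; the last joint's range is limited). The gripper opens to 88 mm and grips with 3 to 60 N. Pads are 18 mm wide; open, the fingers measure 123 mm over their backs; the gripper's body (75 mm by 187 mm) begins 45 mm behind the grasp point.
Start: joints at [-1.445, 0.381, 1.297, -0, 1.464, -0.215], TCP at [0.184, -0.518, 0.303] pointing down, gripper open.
Joint ranges: [-3.11, 3.11], [-0.89, 2.33], [0.22, 2.48], [-1.42, 4.56], [0.17, 2.85], [-2.88, 2.88]. Speed limits (rad/s): [2.39, 2.39, 3.14, 3.14, 3.14, 3.14].

### API

Orientations are given as a unit quaternion [x, y, z, w].
In Python, from cell import status, optics, manip gives the robot as it stands.
- The arm moves only by the tool step_arm, never from a script. Its argument "deltas" is one flat list of numbers, 5 for each row, row after row: the opening, from -1 (shut) to 1 (fully open), then the shift along the world's x, y, z as a fraction of full scale, then the turn about the world's z as a fraction of full scale. A call has 1 to 10 rows; each row is the pose to reach, as a shift and turn from the pose commanded when the call began; what a row does not reach only later rows make up. Full scale, the value 1, is 0.5 m for a shift and 90 degrees for a turn. A row lasts 1/10 s, in which the tool goes at most 50 mm and 8.59 degrees, less where a joint would pass 70% of its speed; a pose out of reach is approached as far as the arm can. A call with a number of a shift or a turn outside -1 to 1 is refused whole. A call with a gripper value outside its range is refused whole. The fingers move at their own pace and stop on an object; the grip force is fixed at half the most. Time passes only in rows, so rows that repeat a pose let the fingers close. It gives the time, the measured TCP pose, the force, the opening and the grip force at its end, in the units of the state.
- status.state(): the state, without advancing time (a new reading comes with each control period).
- optics.get_image(name): name is "side" or "top"; returns a dict with "pixels" (420x560x3 uint8, red, green, blue), "vfov" (degrees; the focal length in pixels is half the picture's height over the tangent of half this angle, whatever the lens; pixels are square), "cx", "cy" (the principal point, pixels), "pose" (4x4, takes a point from camera to world coordinates). Camera axes: x right, y up, looking along -z (the intrinsics and any distortion apply to the point x, -y, -z); pixel columns grow to the right and rows downward; lengths in m; the calibration is good to about 2 mm. A picture is of the moment at which its call begins. There is no depth.
- manip.job_done(): hands the job in; it is judged then, once.
The state is a dict: "time_s": time; "q": joint angles; "qvel": joint speeds; "tau": joint torques, N m; "ee_pos": TCP position; "ee_rot": TCP orientation; "wrist_force": force on the tool from outside, world axes, zero at the start; "wrist_torque": the same for the moment, N m; "gripper_width": opening from 0.0 (shut) to 1.0 (fully open); "gripper_force": force on a finger pad.
Only numpy, scipy, OpenCV 4.12 (cv2) and the standard library are available. Lean on these libraries where they do the work, as an engineer would, in place of code of your own. Each camera call takes 0.05 s, during which the arm holds its last target. There are 200 camera calls.

### The job

Take the ruler out of its open case by its grip block and, with its long edge, push the card boxes on the desk mat away from you into a straight row, their near faces along the yellow line and the ruler's edge still against them there. Then lay the ruler back flat in its case, shut the lid and press it down until the catch takes, and pull the red fin gently upward to check that the catch holds, pressing the lid shut again if it gives. If a box gets knocked out of the row afterwards put it back in line, leave the lid fully shut, and do not disturb the other things on the desk.

Things in the scene. Friction and masses are not known exactly. Their poses are not given: they have to be found in the camera images.
- mat: dark desk mat lying flat on the desk, fixed, 250 x 490 mm, 2 mm thick, with a yellow line 6 mm wide and 480 mm long across it. Origin: middle of the yellow line, at desk level (the mat's top is 2 mm above). x points across the line to the side away from the robot, y along the line, z up. The mat reaches from x = -140 to +110 mm and y = -245 to +245 mm.
- case: grey open-topped flat case, fixed, outside 130 mm (x) x 380 mm (y) x 58 mm high, walls and floor 5 mm. Origin: centre of its underside at desk level. -x is its front (facing the mat; a sprung brass catch is in the middle of that wall), +x the hinge side, y its long axis.
- lid (a joint): angle of the case's blue lid: 0 shut, to 2.0 rad open (leaning back, at rest). Below about 1.5 it sinks shut softly, but only until its tongue rests on the catch at about 0.1 rad: not yet caught. Pressing the fin down with roughly 6 to 10 N snaps it past the catch to 0. Caught, it has about 0.05 rad of free play (2 to 6 N lift it through that), then holds to about 12 N; a harder pull opens it.
- lid_fin (a point): centre of the red grip fin on the lid's outer face, 100 mm from the hinge, half-way along the lid: 14 mm thick (x), 40 mm long (y), 40 mm high (z, away from the lid; +-20 mm about this point). With the lid shut its axes are the case's and it stands upright, its top 106 mm above the desk.
- lid_hinge (a point): point on the lid's hinge axis, half-way along, at the lid's underside, 58.5 mm above the desk, at the upper edge of the case's +x side; axes turn with the lid, its -x points along the lid to the front edge. The lid is 134 mm from hinge to front edge, 380 mm long, 8 mm thick, 0.25 kg.
- ruler_centre (a point): flat aluminium ruler 340 mm long (y), 50 mm wide (x), 6 mm thick, with a red grip block on its middle, 18 mm (x) x 44 mm (y), whose top is 44 mm above the ruler's underside; 0.22 kg. The point is in the middle, 25 mm above the underside, z up. Both long edges are straight and alike, 25 mm from the middle.
- box1_centre (a point): red card box with a white label, 60 mm deep (x) x 46 mm wide (y) x 48 mm high, 0.09 to 0.18 kg, standing loose on the mat; the point is its centre, 24 mm above its underside; its -x face is the near face, towards the robot. May be absent.
- box2_centre (a point): yellow card box with a white label, 60 mm deep (x) x 46 mm wide (y) x 48 mm high, 0.09 to 0.18 kg, standing loose on the mat; the point is its centre, 24 mm above its underside; its -x face is the near face, towards the robot. May be absent.
- box3_centre (a point): blue card box with a white label, 60 mm deep (x) x 46 mm wide (y) x 48 mm high, 0.09 to 0.18 kg, standing loose on the mat; the point is its centre, 24 mm above its underside; its -x face is the near face, towards the robot. May be absent.
- box4_centre (a point): green card box with a white label, 60 mm deep (x) x 46 mm wide (y) x 48 mm high, 0.09 to 0.18 kg, standing loose on the mat; the point is its centre, 24 mm above its underside; its -x face is the near face, towards the robot. May be absent.
- box5_centre (a point): orange card box with a white label, 60 mm deep (x) x 46 mm wide (y) x 48 mm high, 0.09 to 0.18 kg, standing loose on the mat; the point is its centre, 24 mm above its underside; its -x face is the near face, towards the robot. May be absent.
- box6_centre (a point): white card box with a white label, 60 mm deep (x) x 46 mm wide (y) x 48 mm high, 0.09 to 0.18 kg, standing loose on the mat; the point is its centre, 24 mm above its underside; its -x face is the near face, towards the robot. May be absent.
- box7_centre (a point): violet card box with a white label, 60 mm deep (x) x 46 mm wide (y) x 48 mm high, 0.09 to 0.18 kg, standing loose on the mat; the point is its centre, 24 mm above its underside; its -x face is the near face, towards the robot. May be absent.
- jar: small amber jar, 48 mm across, 75 mm high, between mat and case; a bystander to be left alone. Origin at the centre of its underside.
- stapler: black stapler, 130 mm long, about 55 mm high, between mat and case, near the robot; a bystander to be left alone. Origin at the centre of its underside.
- punch: black hole punch, 100 x 125 mm, 76 mm high, right of the mat; a bystander to be left alone. Origin at the centre of its underside.
- dictionary: yellow dictionary lying flat, 110 x 190 mm, 42 mm thick, beyond the mat; a bystander to be left alone. Origin at the centre of its underside.
- mug: blue mug, 80 mm across, 95 mm high, beyond the mat; a bystander to be left alone. Origin at the centre of its underside.
- dispenser: grey tape dispenser, 150 x 65 mm, 78 mm high, at the right; a bystander to be left alone. Origin at the centre of its underside.
- tin: round tin, 84 mm across, 66 mm high, beyond the case; a bystander to be left alone. Origin at the centre of its underside.
Mind the look-alikes: they are no part of the job. Of the things that look like the part that bears box2_centre, the larger one is meant.

How it is judged:
By the outcome, as a careful person would: the job done as asked, in the order asked, and still so for the second after the job is handed in, with the robot touching nothing.
Of box1, box2, box3, box4, box5, box6, box7 only 5 to 7 are there at a start; the rules pass over those that are not, and their reading is None.
At some moment in a run one of box1, box2, box3, box4, box5, box6, box7 may be knocked a few centimetres aside while the robot is not near it.
It also fails if it takes over 208 s, if anything falls off the work surface, if the arm or the gripper's body presses on something with over 40 N, if the wrist force passes 120 N, or if a joint passes its speed limit or range.

## Working session

There is one attempt and no reset: what is moved stays moved. The work goes in short steps, Python scripts to look and compute and a tool call to move; the robot and the scene stay as the last step left them, time stands still between calls to the robot, and variables do not carry over. Pictures are saved under pics/ and viewed, at most 14 in all, crops included, and the job is handed in when it is done.

Besides the shell and the picture viewer there is one more tool, called after ">>>" in YAML: its name, and indented under it one key for each argument. step_arm: Moves the arm, as the interface text tells. Its arguments: {"type":"object","properties":{"deltas":{"type":"array"}},"required":["deltas"]}

```bash
mkdir -p pics; ls
python3 - <<'E'
from cell import status, optics, manip
import cv2, numpy as np
for n in ("top","side"):
    im=optics.get_image(n); cv2.imwrite(f"pics/{n}0.png",cv2.resize(im["pixels"][:,:,::-1],(800,600),interpolation=cv2.INTER_CUBIC))
    print(n,{k:v for k,v in im.items() if k!="pixels"})
s=status.state(); print(s, manip.finger_overhang)
E
```

```text
pics
top {'vfov': 43.35804379658983, 'cx': 276.0059345353347, 'cy': 217.61712529918265, 'pose': array([[ 0.01794856,  0.99399718, -0.10792335,  0.41687761],
       [-0.99983029,  0.01829192,  0.00219231, -0.12407846],
       [ 0.00415328,  0.10786569,  0.9941568 ,  1.45956732],
       [ 0.        ,  0.        ,  0.        ,  1.        ]])}
side {'vfov': 54.13793465878413, 'cx': 274.5769555729802, 'cy': 205.37035548749893, 'pose': array([[-0.95099321,  0.22339712, -0.21378878,  0.29377728],
       [-0.30887039, -0.65382814,  0.69072994,  0.81967017],
       [ 0.01452596,  0.72291251,  0.69078687,  1.02914892],
       [ 0.        ,  0.        ,  0.        ,  1.        ]])}
{'time_s': 0.1, 'q': array([-1.44527685e+00,  3.81131918e-01,  1.29812004e+00, -2.55517617e-05,
        1.46358401e+00, -2.15316338e-01]), 'qvel': array([ 0.00126798,  0.00015944, -0.00089162, -0.00083783, -0.00102924,
        0.000314  ]), 'tau': array([ 3.78185054e-03, -4.38648391e+01, -2.24908984e+01,  7.15031452e-02,
        3.42621084e-02, -7.99490249e-05]), 'ee_pos': array([ 0.18381608, -0.51820922,  0.30221959]), 'ee_rot': array([ 9.85513554e-01,  1.69595540e-01,  1.52131386e-05, -6.21599817e-04]), 'wrist_force': array([-0.08312741,  0.35493122, -0.71258137]), 'wrist_torque': array([ 0.02382062,  0.00537839, -0.01753064]), 'gripper_force': 0.0, 'gripper_width': 0.9989341229815939} 0.064
```

View pics/top0.png

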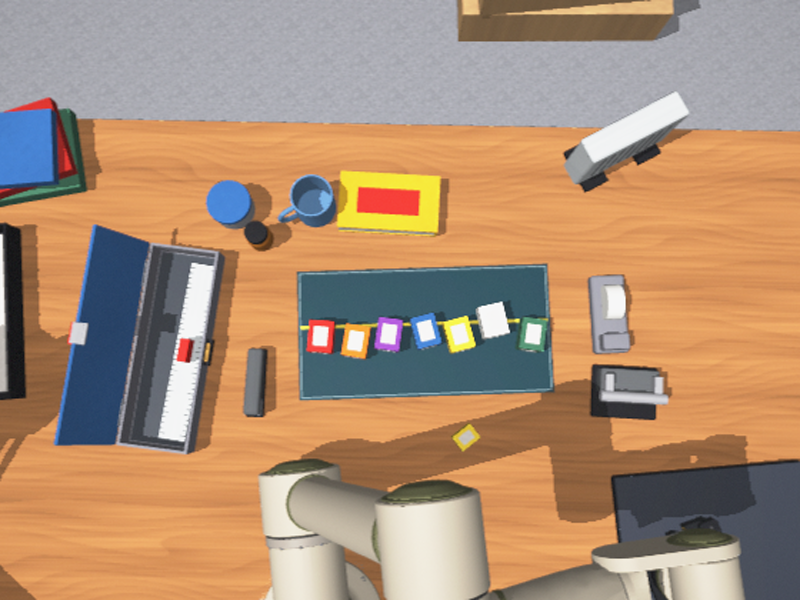

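View pics/side0.png

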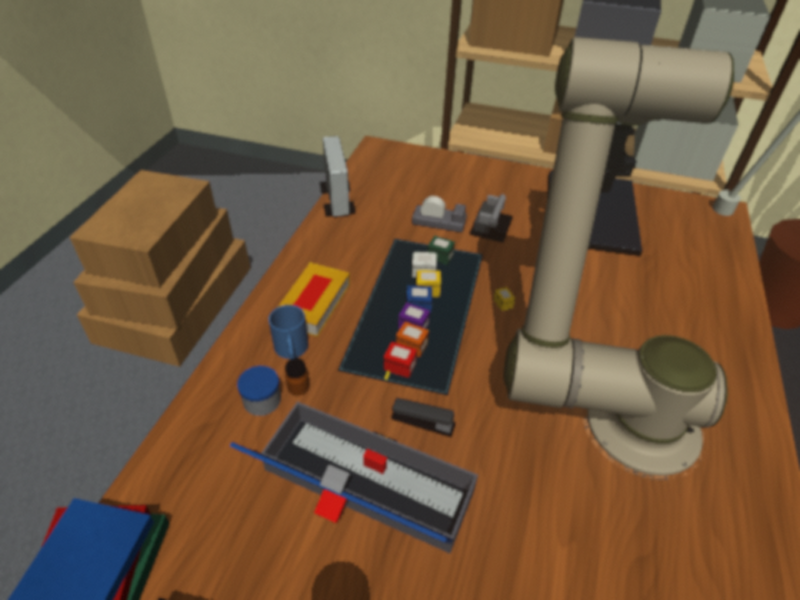

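The top view shows the case at (145,345), the mat at (425,330) and seven boxes on it: red (320,337), orange (355,341), violet (389,334), blue (426,331), yellow (459,334), white (493,320) and green (533,334). There are two yellow candidates: the box on the mat at (459,334) and a small cube at (466,437). The one on the mat is larger, so it is box2. Next I'll take enlarged crops to measure and confirm.

```bash
cat > h.py <<'E'
from cell import status, optics, manip
import cv2, numpy as np
def cam(n):
    im=optics.get_image(n); f=210/np.tan(np.radians(im["vfov"]/2)); return im["pixels"][:,:,::-1].copy(),f,im["cx"],im["cy"],im["pose"]
def w(c,u,v,z):
    _,f,cx,cy,P=c; d=P[:3,:3]@np.array([(u-cx)/f,-(v-cy)/f,-1]); o=P[:3,3]; return o+d*(z-o[2])/d[2]
def px(c,p):
    _,f,cx,cy,P=c; q=P[:3,:3].T@(np.array(p)-P[:3,3]); return np.array([cx+f*q[0]/-q[2],cy-f*q[1]/-q[2]])
def crop(c,x,y,wd,ht,s,name):
    cv2.imwrite("pics/"+name,cv2.resize(c[0][y:y+ht,x:x+wd],None,fx=s,fy=s,interpolation=cv2.INTER_CUBIC))
E
python3 - <<'E'
from h import *
c=cam("top"); np.save("top0.npy",c[0])
crop(c,200,180,200,145,4,"mat1.png"); crop(c,35,150,130,175,3.4,"case1.png")
E
```

```text
(no output)
```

View pics/mat1.png

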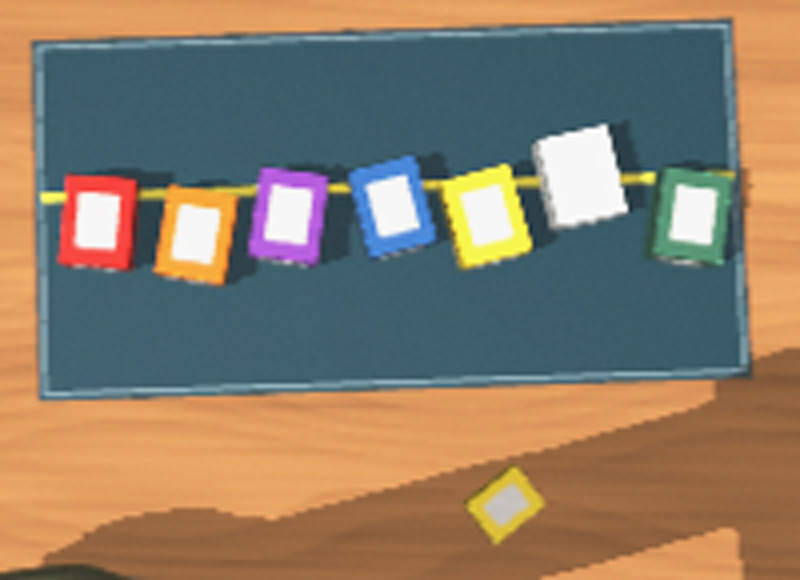

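View pics/case1.png

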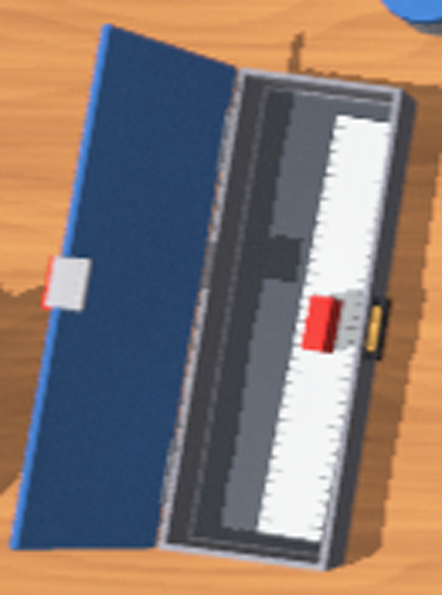

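```bash
cat > m.py <<'E'
from h import *
c=cam("top")
M=lambda u,v,z:w(c,200+u/4,180+v/4,z)[:2]
C=lambda u,v,z:w(c,35+u/3.4,150+v/3.4,z)[:2]
np.set_printoptions(precision=4,suppress=True)
mc=[M(*p,.002) for p in ((33,43),(731,20),(748,376),(41,398))]
print("mat",np.array(mc),[np.linalg.norm(mc[i]-mc[i-1]) for i in range(4)])
L,R=M(40,199,.002),M(735,175,.002); yd=(L-R)/np.linalg.norm(L-R); xd=np.array([yd[1],-yd[0]])
ctr=np.mean(mc,0); 
e=mc[0]-mc[1]+mc[3]-mc[2]; yd2=e/np.linalg.norm(e)
print("line",L,R,np.linalg.norm(L-R),"yaw",np.degrees(np.arctan2(-yd[0],yd[1])),np.degrees(np.arctan2(-yd2[0],yd2[1])))
org=ctr+xd*.015; print("org",org,(L+R)/2)
for n,q in dict(red=((60,264),(131,270),(66,176),(137,179)),orange=((155,274),(222,285),(167,186),(238,191)),violet=((250,257),(319,264),(261,168),(329,173)),blue=((372,256),(434,240),(349,171),(415,156)),yellow=((462,268),(532,250),(443,182),(509,166)),white=((556,228),(628,211),(533,141),(608,125)),green=((651,258),(724,263),(658,170),(730,176))).items():
    P=np.array([M(*p,.05) for p in q]); r=np.stack([(P-org)@xd,(P-org)@yd],1)
    print(n,(r*1000).round().tolist(),"ctr",(r.mean(0)*1000).round())
cc=np.array([C(*p,.058) for p in ((237,70),(416,90),(328,570),(160,546))]); print("case",cc,[np.linalg.norm(cc[i]-cc[i-1]) for i in range(4)],cc.mean(0))
a=cc[0]-cc[3]+cc[1]-cc[2]; print("case yaw(y axis)",np.degrees(np.arctan2(-a[0],a[1])),"hinge mid",cc[[0,3]].mean(0))
r=np.array([C(*p,.011) for p in ((337,117),(257,533),(320,542))]); print("ruler",r,np.linalg.norm(r[0]-r[1]),np.linalg.norm(r[2]-r[1]))
d=r[0]-r[1];print("ruler yaw",np.degrees(np.arctan2(-d[0],d[1])),"ctr",(r[0]+r[2])/2)
g=np.array([C(*p,.049) for p in ((308,295),(340,297),(333,353),(302,349))]);print("grip",g,g.mean(0))
from scipy.spatial.transform import Rotation as Ro
print(Ro.from_quat(status.state()["ee_rot"]).as_matrix())
E
python3 m.py
```

```text
mat [[ 0.647   0.063 ]
 [ 0.6723 -0.4241]
 [ 0.425  -0.4348]
 [ 0.4013  0.0497]] [np.float64(0.2460340788126456), np.float64(0.48777859673600016), np.float64(0.2475581939325586), np.float64(0.48513424923661014)]
line [0.538  0.0547] [ 0.5635 -0.4265] 0.48184478950066695 yaw 3.035092083699188 2.888058670064114
org [ 0.5514 -0.1858] [ 0.5507 -0.1859]
red [[-49.0, 223.0], [-55.0, 176.0], [10.0, 217.0], [6.0, 170.0]] ctr [-22. 196.]
orange [[-58.0, 160.0], [-67.0, 115.0], [1.0, 150.0], [-4.0, 103.0]] ctr [-32. 132.]
violet [[-49.0, 96.0], [-55.0, 50.0], [11.0, 87.0], [6.0, 41.0]] ctr [-22.  69.]
blue [[-51.0, 15.0], [-42.0, -27.0], [7.0, 28.0], [15.0, -17.0]] ctr [-18.  -0.]
yellow [[-61.0, -45.0], [-51.0, -92.0], [-3.0, -35.0], [6.0, -80.0]] ctr [-27. -63.]
white [[-36.0, -109.0], [-27.0, -158.0], [23.0, -96.0], [32.0, -147.0]] ctr [  -2. -128.]
green [[-59.0, -172.0], [-64.0, -220.0], [0.0, -179.0], [-6.0, -227.0]] ctr [ -32. -200.]
case [[0.6878 0.336 ]
 [0.6744 0.1938]
 [0.2993 0.2456]
 [0.3152 0.3755]] [np.float64(0.37470039462124544), np.float64(0.1428260391813805), np.float64(0.37867860485898197), np.float64(0.13087044145242005)] [0.4942 0.2877]
case yaw(y axis) -96.95626667364321 hinge mid [0.5015 0.3558]
ruler [[0.6595 0.2679]
 [0.3234 0.3158]
 [0.3172 0.2654]] 0.33955160869026035 0.05077632077359725
ruler yaw -98.1015570925655 ctr [0.4884 0.2667]
grip [[0.5112 0.2738]
 [0.51   0.2486]
 [0.466  0.252 ]
 [0.4687 0.2764]] [0.489  0.2627]
[[ 0.9425  0.3343 -0.0001]
 [ 0.3343 -0.9425  0.0009]
 [ 0.0002 -0.0009 -1.    ]]
```

The yellow crop confirms box2 is the larger box on the mat at (487,217); the small cube at (505,505) is the look-alike. The measured sizes agree with the given ones: mat 487 x 247 mm, ruler 340 x 51 mm, line 482 mm. The grip block is at about (0.489, 0.264), so I'll move there.

>>> step_arm:
  deltas: [1, 0.3, 0.78, 0, 0.35, 1, 0.3, 0.78, 0, 0.35, 1, 0.3, 0.78, 0, 0.35, 1, 0.3, 0.78, 0, 0.35, 1, 0.3, 0.78, 0, 0.35, 1, 0.3, 0.78, 0, 0.35, 1, 0.3, 0.78, 0, 0.35, 1, 0.3, 0.78, 0, 0.35, 1, 0.3, 0.78, 0, 0.35, 1, 0.3, 0.78, 0, 0.35]

```text
time_s: 1.2
ee_pos: [0.3341, -0.1265, 0.3029]
ee_rot: [0.902, 0.433, 0.0, 0.0]
wrist_force: [-0.0, -0.3, 0.3]
gripper_width: 0.997
gripper_force: 0.0
```

>>> step_arm:
  deltas: [1, 0.31, 0.785, -0.2, 0.343, 1, 0.31, 0.785, -0.2, 0.343, 1, 0.31, 0.785, -0.2, 0.343, 1, 0.31, 0.785, -0.2, 0.343, 1, 0.31, 0.785, -0.2, 0.343, 1, 0.31, 0.785, -0.2, 0.343, 1, 0.31, 0.785, -0.2, 0.343, 1, 0.31, 0.785, -0.2, 0.343, 1, 0.31, 0.785, -0.2, 0.343, 1, 0.31, 0.785, -0.2, 0.343]

```text
time_s: 2.2
ee_pos: [0.4902, 0.2657, 0.2009]
ee_rot: [0.755, 0.656, -0.001, -0.0]
wrist_force: [-0.1, -0.2, -0.3]
gripper_width: 0.997
gripper_force: 0.0
```

>>> step_arm:
  deltas: [1, 0, 0, -0.1, 0, 1, 0, 0, -0.16, 0, 1, 0, 0, -0.2, 0, 1, 0, 0, -0.22, 0, 1, 0, 0, -0.234, 0, 1, 0, 0, -0.244, 0, 1, 0, 0, -0.244, 0]

```text
time_s: 2.9
ee_pos: [0.4891, 0.2638, 0.081]
ee_rot: [0.755, 0.655, 0.0, 0.0]
wrist_force: [-0.3, -0.2, -0.3]
gripper_width: 0.998
gripper_force: 0.0
```

Run:
```python
from h import *
c=cam("side"); 
p=px(c,(.49,.265,.05)); print(p)
crop(c,int(p[0])-60,int(p[1])-60,130,110,5,"grasp.png"); print(status.state()["wrist_force"])
```

```text
[263.5681968  317.79366687]
[-0.1691561  -0.28092762 -0.02064614]
```

View pics/grasp.png

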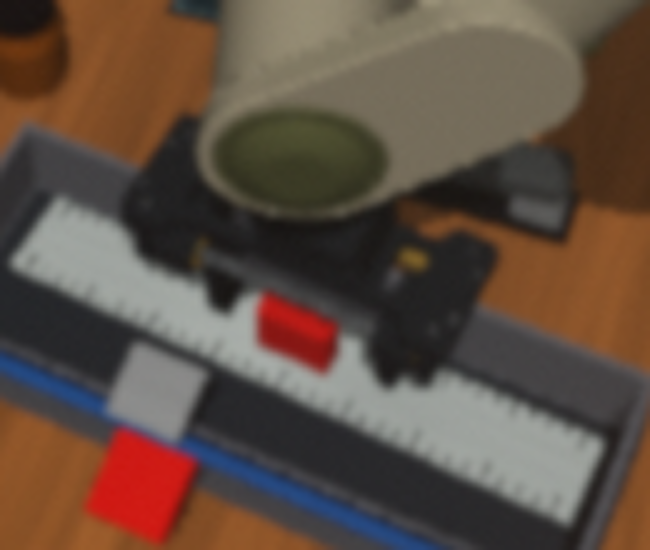

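The grip block (295,330) sits between the two fingertips at (225,295) and (395,370). I'll close and lift.

>>> step_arm:
  deltas: [-1, 0, 0, 0, 0, -1, 0, 0, 0, 0, -1, 0, 0, 0, 0, -1, 0, 0, 0, 0, -1, 0, 0, 0, 0, -1, 0, 0, 0, 0, -1, 0, 0, 0.01, 0, -1, 0, 0, 0.03, 0]

```text
time_s: 3.75
ee_pos: [0.4884, 0.264, 0.0956]
ee_rot: [0.755, 0.655, -0.001, -0.0]
wrist_force: [0.2, 0.1, -3.4]
gripper_width: 0.491
gripper_force: 30.0
```

>>> step_arm:
  deltas: [-1, 0, 0, 0.04, 0, -1, 0, 0, 0.1, 0, -1, 0, 0, 0.18, 0, -1, 0, 0, 0.25, 0, -1, 0, 0, 0.25, 0]

```text
time_s: 4.25
ee_pos: [0.4898, 0.2646, 0.226]
ee_rot: [0.755, 0.655, 0.004, 0.002]
wrist_force: [0.2, 0.6, -2.2]
gripper_width: 0.495
gripper_force: 30.0
```

Run:
```python
from h import *
c=cam("top"); s=status.state(); print(s["ee_pos"],s["ee_rot"],s["gripper_width"])
crop(c,35,120,200,150,4,"lift.png")
```

```text
[0.48907927 0.2642834  0.22311415] [0.75527393 0.65540516 0.00211415 0.00094511] 0.49255867621513155
```

View pics/lift.png

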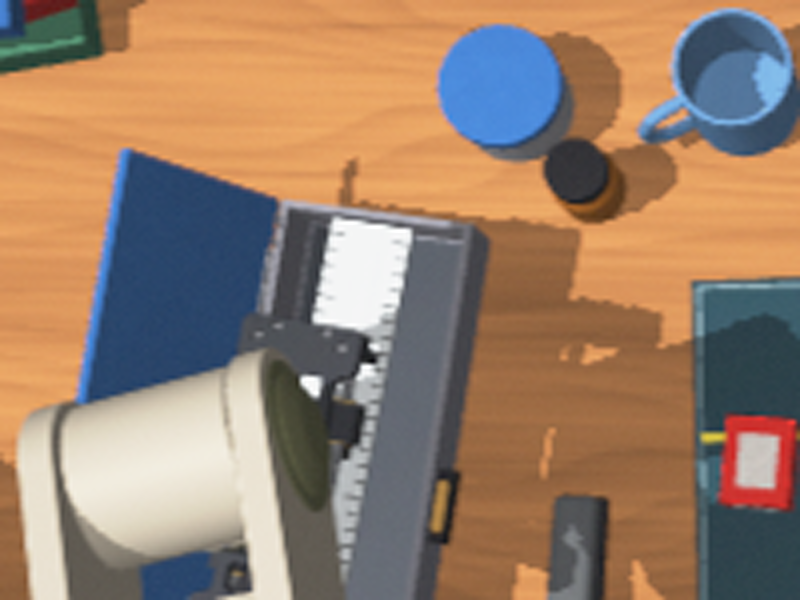

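The ruler is held level with its far end at crop (371,224). Now I'll check how it sits in the hand and turn it over to the mat.

Run:
```python
from h import *
c=cam("top"); t=status.state()["ee_pos"][:2]
for u in ((330,218),(412,230)):
    p=w(c,35+u[0]/4,120+u[1]/4,.153)[:2]; d=p-t; a=np.array([.990,-.1405]); print(p,"along",d@a,"across",d@np.array([.1405,.990]))
```

```text
[0.66011117 0.27228507] along 0.1687481808542354 across 0.03224455581270559
[0.6534498  0.22060726] along 0.1694141622884335 across -0.019852401092357648
```

>>> step_arm:
  deltas: [-1, -0.01, -0.1, 0, -0.08, -1, -0.094, -0.766, 0.0, -0.877, -1, -0.094, -0.766, 0.0, -0.877, -1, -0.094, -0.766, 0.0, -0.877, -1, -0.094, -0.766, 0.0, -0.877, -1, -0.094, -0.766, 0.0, -0.877, -1, -0.094, -0.766, 0.0, -0.877, -1, -0.094, -0.766, 0.0, -0.877, -1, -0.094, -0.766, 0.0, -0.877, -1, -0.094, -0.766, 0.0, -0.877]

```text
time_s: 5.35
ee_pos: [0.441, -0.1198, 0.2192]
ee_rot: [1.0, 0.022, -0.002, -0.001]
wrist_force: [0.1, 0.1, -2.8]
gripper_width: 0.494
gripper_force: 30.0
```

>>> step_arm:
  deltas: [-1, 0, 0, 0, 0, -1, 0, 0, 0, 0, -1, 0, 0, 0, 0]

```text
time_s: 5.65
ee_pos: [0.4417, -0.1185, 0.2203]
ee_rot: [1.0, 0.027, -0.0, -0.0]
wrist_force: [1.4, -0.6, -3.0]
gripper_width: 0.497
gripper_force: 30.0
```

Run:
```python
from h import *
c=cam("top"); s=status.state(); print(s["ee_pos"],s["ee_rot"],s["q"])
r=s["ee_rot"]; print(np.degrees(np.arctan2(r[1]**2-r[0]**2,2*r[0]*r[1])))
crop(c,200,180,200,145,4,"mat2.png")
```

```text
[ 0.44175651 -0.11854586  0.22042145] [ 9.99645604e-01  2.66177401e-02 -3.40421172e-04 -2.15491474e-04] [-5.21987318e-01  3.07449493e-01  1.67771440e+00  1.38444494e-05
  1.15723445e+00  9.95561667e-01]
-86.94947112287346
```

View pics/mat2.png

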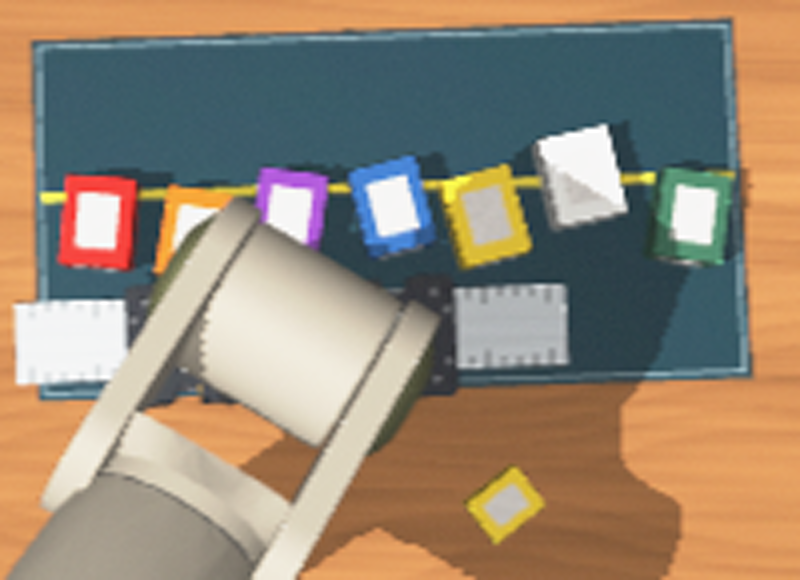

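The ruler is parallel to the line. Its left end is at (15..18, 305..385) and its right end at (566..569, 285..365).

```bash
cat >> h.py <<'E'
org=np.array([.551,-.1858]); a_=np.radians(2.97); xd=np.array([np.cos(a_),np.sin(a_)]); yd=np.array([-xd[1],xd[0]])
def mat(p): d=np.array(p)[:2]-org; return np.array([d@xd,d@yd])*1000
E
python3 - <<'E'
from h import *
c=cam("top"); t=status.state()["ee_pos"]; print("tcp",mat(t))
for u in ((15,305),(18,385),(566,285),(569,365)):
    print(mat(w(c,200+u[0]/4,180+u[1]/4,.150)))
print([px(c,[*(org+x*xd+y*yd),.03]) for x,y in ((0,72),)])
E
```

```text
tcp [-105.57860321   72.78381193]
[-78.97460853 240.14876471]
[-128.18213954  239.24482687]
[ -78.11969483 -101.00833383]
[-127.43375263 -100.52933325]
[array([-43103.96579278,   1674.62625168])]
```

>>> step_arm:
  deltas: [-1, 0, 0, -0.1, 0, -1, 0, 0, -0.18, 0, -1, 0, 0, -0.23, 0, -1, 0, 0, -0.255, 0, -1, 0, 0, -0.27, 0, -1, 0, 0, -0.277, 0, -1, 0, 0, -0.277, 0, -1, 0, 0, -0.277, 0]

```text
time_s: 6.55
ee_pos: [0.4421, -0.1189, 0.0829]
ee_rot: [1.0, 0.026, 0.001, 0.0]
wrist_force: [0.1, 0.2, -2.4]
gripper_width: 0.491
gripper_force: 30.0
```

>>> step_arm:
  deltas: [-1, 0.01, 0.0005, 0, 0, -1, 0.02, 0.001, 0, 0, -1, 0.03, 0.0015, 0, 0, -1, 0.038, 0.002, 0, 0, -1, 0.046, 0.0024, 0, 0, -1, 0.054, 0.0028, 0, 0, -1, 0.062, 0.0032, 0, 0, -1, 0.07, 0.0036, 0, 0, -1, 0.078, 0.004, 0, 0, -1, 0.086, 0.0045, 0, 0]

```text
time_s: 7.55
ee_pos: [0.485, -0.1165, 0.0822]
ee_rot: [1.0, 0.026, -0.0, -0.0]
wrist_force: [-4.0, 0.1, -1.7]
gripper_width: 0.495
gripper_force: 30.0
```

Run:
```python
from h import *
s=status.state(); print(mat(s["ee_pos"]),s["ee_pos"],s["ee_rot"],s["wrist_force"])
```

```text
[-62.3144016   72.64467624] [ 0.48500536 -0.1164816   0.08215476] [ 9.99664029e-01  2.59180907e-02 -2.47167777e-04 -1.41745879e-04] [-4.04221409  0.14889038 -1.70472504]
```

>>> step_arm:
  deltas: [-1, 0.008, 0.0004, 0, 0, -1, 0.016, 0.0008, 0, 0, -1, 0.024, 0.0012, 0, 0, -1, 0.032, 0.0016, 0, 0, -1, 0.04, 0.002, 0, 0, -1, 0.047, 0.0024, 0, 0, -1, 0.053, 0.0028, 0, 0, -1, 0.058, 0.003, 0, 0, -1, 0.062, 0.0032, 0, 0, -1, 0.0645, 0.0033, 0, 0]

```text
time_s: 8.55
ee_pos: [0.5172, -0.1149, 0.0822]
ee_rot: [1.0, 0.026, -0.0, -0.0]
wrist_force: [-3.7, -0.0, -2.8]
gripper_width: 0.498
gripper_force: 30.0
```

>>> step_arm:
  deltas: [-1, 0, 0, 0, 0, -1, 0, 0, 0, 0, -1, 0, 0, 0, 0, -1, 0, 0, 0, 0]

```text
time_s: 8.95
ee_pos: [0.5173, -0.115, 0.0824]
ee_rot: [1.0, 0.026, 0.0, 0.0]
wrist_force: [-0.6, 0.5, -2.7]
gripper_width: 0.491
gripper_force: 30.0
```

Run:
```python
from h import *
s=status.state(); print(mat(s["ee_pos"]),s["ee_pos"],s["ee_rot"],s["wrist_force"])
c=cam("top");crop(c,200,180,200,145,4,"mat3.png")
```

```text
[-30.02897593  72.40716534] [ 0.51725972 -0.11504599  0.0823772 ] [9.99666779e-01 2.58105453e-02 3.63573049e-04 1.17313388e-04] [-0.56928828  0.4854182  -2.73618177]
```

View pics/mat3.png

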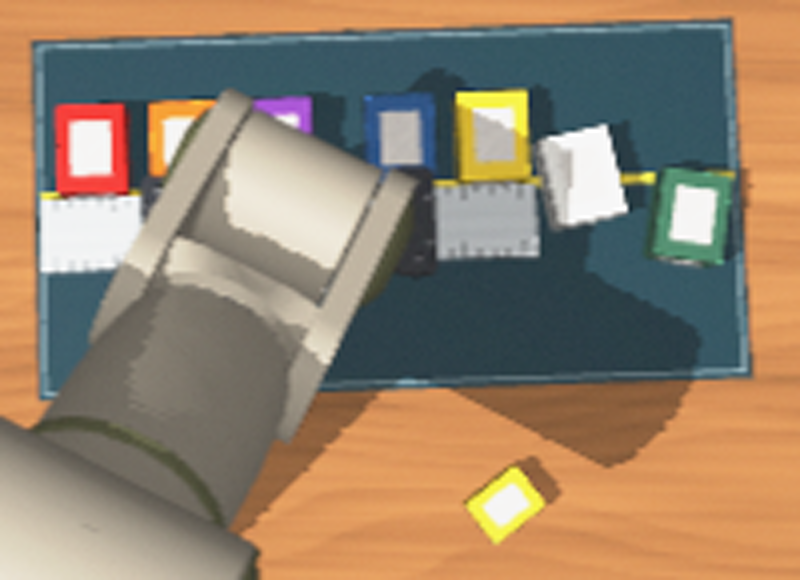

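The five left boxes stand square against the ruler. Its edge runs from (40,196) to (538,183), right at the line.

Run:
```python
from h import *
c=cam("top")
for u in ((40,196),(43,273),(538,183),(541,258)): print(mat(w(c,200+u[0]/4,180+u[1]/4,.0125)))
for u in ((40,199),(550,181),(650,178)): print("line",mat(w(c,200+u[0]/4,180+u[1]/4,.002)))
# yellow-line centroid in visible bit
hsv=cv2.cvtColor(c[0],cv2.COLOR_BGR2HSV); 
for u0,u1 in ((336,341),(356,364)):
    b=hsv[222:228,u0:u1]; m=(b[...,0]>20)&(b[...,0]<35)&(b[...,1]>90); v,u=np.nonzero(m); print(len(v), mat(w(c,u0+u.mean(),222+v.mean(),.002)))
for u in ((57,195),(128,192),(461,183),(529,181)): print("boxnear top",mat(w(c,200+u[0]/4,180+u[1]/4,.05)))
```

```text
[  0.59230312 239.57923881]
[-52.33759047 238.60828967]
[  -1.91220716 -102.86459021]
[ -53.54951892 -102.55521776]
line [ -0.53702639 240.86248084]
line [   0.134531   -112.48875266]
line [-1.01758292e-01 -1.81914341e+02]
0 [nan nan]
24 [   1.56836551 -173.66440523]
boxnear top [ -2.52091209 223.77134401]
boxnear top [ -2.09814863 176.25554778]
boxnear top [ -3.52183925 -46.83019387]
boxnear top [ -3.70390655 -92.45158927]<stdin>:8: RuntimeWarning: Mean of empty slice.
  ret = ret.dtype.type(ret / rcount)
```

>>> step_arm:
  deltas: [-1, 0.002, 0.0001, 0, 0, -1, 0.004, 0.0002, 0, 0, -1, 0.005, 0.0002, 0, 0, -1, 0.005, 0.0002, 0, 0, -1, 0.005, 0.0002, 0, 0, -1, 0.0, 0.0, 0, 0, -1, -0.05, -0.003, 0, 0, -1, -0.1, -0.005, 0, 0, -1, -0.14, -0.0073, 0, 0, -1, -0.14, -0.0073, 0, 0]

```text
time_s: 10.05
ee_pos: [0.4456, -0.1185, 0.0824]
ee_rot: [1.0, 0.025, -0.0, -0.0]
wrist_force: [0.5, 0.7, -2.4]
gripper_width: 0.494
gripper_force: 30.0
```

>>> step_arm:
  deltas: [-1, 0.001, -0.03, 0, 0, -1, 0.004, -0.08, 0, 0, -1, 0.008, -0.16, 0, 0, -1, 0.012, -0.23, 0, 0, -1, 0.015, -0.28, 0, 0, -1, 0.015, -0.289, 0, 0, -1, 0.015, -0.289, 0, 0, -1, 0.015, -0.289, 0, 0]

```text
time_s: 10.85
ee_pos: [0.4547, -0.2624, 0.0821]
ee_rot: [1.0, 0.026, -0.0, -0.0]
wrist_force: [-0.7, 0.5, -2.1]
gripper_width: 0.491
gripper_force: 30.0
```

>>> step_arm:
  deltas: [-1, 0.015, 0.0008, 0, 0, -1, 0.03, 0.0016, 0, 0, -1, 0.04, 0.002, 0, 0, -1, 0.05, 0.0026, 0, 0, -1, 0.058, 0.003, 0, 0, -1, 0.066, 0.0034, 0, 0, -1, 0.074, 0.0038, 0, 0, -1, 0.082, 0.0042, 0, 0, -1, 0.09, 0.0046, 0, 0, -1, 0.097, 0.005, 0, 0]

```text
time_s: 11.85
ee_pos: [0.5033, -0.2605, 0.0822]
ee_rot: [1.0, 0.026, -0.0, -0.0]
wrist_force: [-3.1, -0.5, -1.3]
gripper_width: 0.494
gripper_force: 30.0
```

Run:
```python
from h import *
s=status.state(); print(mat(s["ee_pos"]),s["ee_pos"],s["ee_rot"],s["wrist_force"])
```

```text
[-51.54420565 -72.15064746] [ 0.50326337 -0.2605244   0.08217325] [ 9.99665197e-01  2.58736794e-02 -1.74922006e-04 -1.27936898e-04] [-3.13731781 -0.50793019 -1.30808241]
```

>>> step_arm:
  deltas: [-1, 0.008, 0.0004, 0, 0, -1, 0.015, 0.0008, 0, 0, -1, 0.022, 0.0011, 0, 0, -1, 0.028, 0.0014, 0, 0, -1, 0.034, 0.0018, 0, 0, -1, 0.039, 0.002, 0, 0, -1, 0.043, 0.0022, 0, 0, -1, 0.046, 0.0024, 0, 0, -1, 0.048, 0.0025, 0, 0, -1, 0.048, 0.0025, 0, 0]

```text
time_s: 12.85
ee_pos: [0.5269, -0.2594, 0.0822]
ee_rot: [1.0, 0.026, -0.0, -0.0]
wrist_force: [-5.0, -0.8, -0.6]
gripper_width: 0.496
gripper_force: 30.0
```

>>> step_arm:
  deltas: [-1, 0, 0, 0, 0, -1, 0, 0, 0, 0, -1, 0, 0, 0, 0]

```text
time_s: 13.15
ee_pos: [0.5269, -0.2594, 0.0823]
ee_rot: [1.0, 0.026, -0.0, -0.0]
wrist_force: [-4.2, -0.9, -0.6]
gripper_width: 0.497
gripper_force: 30.0
```

Run:
```python
from h import *
s=status.state(); print(mat(s["ee_pos"]),s["ee_pos"],s["ee_rot"],s["wrist_force"])
c=cam("top");crop(c,200,180,200,145,4,"mat4.png")
```

```text
[-27.88710823 -72.20684454] [ 0.52689161 -0.25935477  0.08226363] [ 9.99663613e-01  2.59347877e-02 -2.13684642e-04 -3.37114709e-05] [-4.16743729 -0.87130128 -0.56405845]
```

View pics/mat4.png

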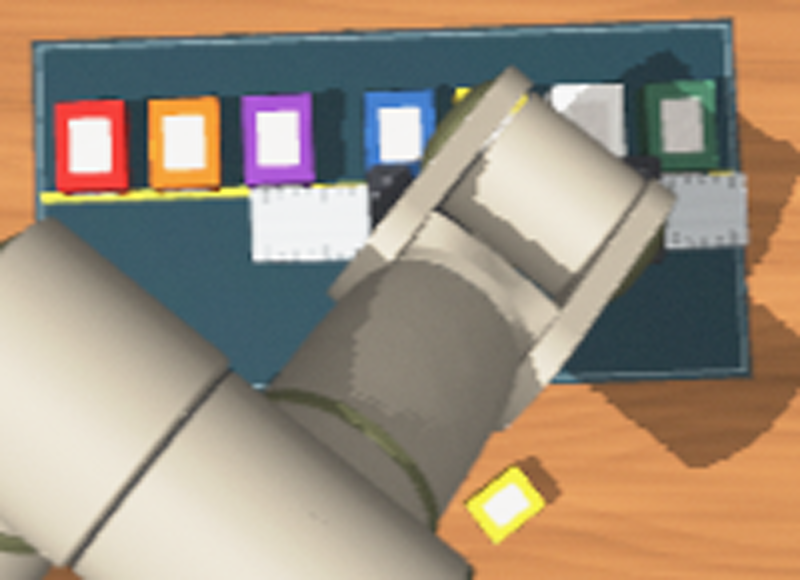

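The boxes are in line, with the near faces of red at (92,192), orange, violet and the others along the yellow line, and the ruler against the right group. Now I'll return the ruler.

>>> step_arm:
  deltas: [-1, -0.03, -0.0015, 0, 0, -1, -0.08, -0.004, 0, 0, -1, -0.08, -0.004, 0.03, 0, -1, -0.08, -0.004, 0.12, 0, -1, -0.08, -0.004, 0.2, 0, -1, -0.08, -0.004, 0.28, 0, -1, -0.08, -0.004, 0.28, 0, -1, -0.08, -0.004, 0.28, 0]

```text
time_s: 14.0
ee_pos: [0.4874, -0.2612, 0.2225]
ee_rot: [1.0, 0.026, 0.001, 0.0]
wrist_force: [-0.3, 0.2, -2.1]
gripper_width: 0.498
gripper_force: 30.0
```

>>> step_arm:
  deltas: [-1, 0.001, 0.05, 0, 0.05, -1, 0.004, 0.8, 0, 0.877, -1, 0.004, 0.8, 0, 0.877, -1, 0.004, 0.8, 0, 0.877, -1, 0.004, 0.8, 0, 0.877, -1, 0.004, 0.8, 0, 0.877, -1, 0.004, 0.8, 0, 0.877, -1, 0.004, 0.8, 0, 0.877, -1, 0.004, 0.8, 0, 0.877, -1, 0.004, 0.8, 0, 0.877]

```text
time_s: 15.0
ee_pos: [0.4882, 0.1419, 0.2204]
ee_rot: [0.752, 0.659, -0.001, -0.001]
wrist_force: [-0.1, -0.9, -2.9]
gripper_width: 0.5
gripper_force: 30.0
```

Run:
```python
from h import *
s=status.state(); print(s["ee_pos"],s["ee_rot"]); r=s["ee_rot"]; print(np.degrees(np.arctan2(r[1]**2-r[0]**2,2*r[0]*r[1])))
```

```text
[0.48820353 0.14185097 0.22036296] [ 0.75205554  0.65909798 -0.00080552 -0.00128895]
-7.537651784425696
```

>>> step_arm:
  deltas: [-1, 0.001, 0.06, 0, 0, -1, 0.002, 0.14, 0, 0, -1, 0.002, 0.21, 0, 0, -1, 0.002, 0.248, 0, 0, -1, 0.002, 0.248, -0.05, 0, -1, 0.002, 0.248, -0.1, 0, -1, 0.002, 0.248, -0.15, 0, -1, 0.002, 0.248, -0.2, 0, -1, 0.002, 0.248, -0.24, 0, -1, 0.002, 0.248, -0.26, 0]

```text
time_s: 16.0
ee_pos: [0.4889, 0.2624, 0.089]
ee_rot: [0.755, 0.655, -0.002, -0.001]
wrist_force: [-0.0, -0.4, -1.9]
gripper_width: 0.493
gripper_force: 30.0
```

>>> step_arm:
  deltas: [-1, 0, 0, -0.006, 0, -1, 0, 0, -0.012, 0, -1, 0, 0, -0.016, 0, -1, 0, 0, -0.016, 0]

```text
time_s: 16.4
ee_pos: [0.4902, 0.2627, 0.0846]
ee_rot: [0.755, 0.655, 0.0, 0.0]
wrist_force: [-0.2, -0.9, -1.8]
gripper_width: 0.495
gripper_force: 30.0
```

>>> step_arm:
  deltas: [-1, 0, 0.003, -0.006, 0, -1, 0, 0.003, -0.009, 0, -1, 0, 0.003, -0.009, 0, -1, 0, 0.003, -0.009, 0]

```text
time_s: 16.8
ee_pos: [0.4902, 0.2644, 0.0808]
ee_rot: [0.755, 0.655, 0.001, 0.0]
wrist_force: [-2.8, -0.2, 7.5]
gripper_width: 0.495
gripper_force: 30.0
```

>>> step_arm:
  deltas: [1, 0, 0, 0.002, 0, 1, 0, 0, 0.002, 0, 1, 0, 0, 0.002, 0, 1, 0, 0, 0.002, 0, 1, 0, 0, 0.06, 0, 1, 0, 0, 0.15, 0, 1, 0, 0, 0.25, 0, 1, 0, 0, 0.33, 0, 1, 0, 0, 0.33, 0]

```text
time_s: 17.7
ee_pos: [0.4913, 0.2646, 0.2502]
ee_rot: [0.755, 0.655, 0.005, 0.002]
wrist_force: [-0.0, -1.1, -1.0]
gripper_width: 1.002
gripper_force: 0.0
```

>>> step_arm:
  deltas: [-1, -0.02, -0.1, 0.02, 0, -1, -0.05, -0.2, 0.02, 0, -1, -0.05, -0.2, 0.02, 0, -1, -0.05, -0.2, 0.02, 0, -1, -0.05, -0.2, 0.02, 0]

```text
time_s: 18.2
ee_pos: [0.4653, 0.1648, 0.2544]
ee_rot: [0.755, 0.655, -0.0, -0.0]
wrist_force: [-0.9, 0.7, -0.5]
gripper_width: 0.57
gripper_force: 0.0
```

Run:
```python
from h import *
s=status.state(); print(s["ee_pos"],s["ee_rot"],s["q"])
c=cam("side");
a=c[0][280:400,140:350]; t=cam("top"); b=t[0][140:330,30:400]
cv2.imwrite("pics/c2.png",np.vstack([cv2.resize(a,(500,286),interpolation=2),cv2.resize(b,(500,257),interpolation=2)]))
```

```text
[0.46533068 0.16475996 0.25436028] [ 7.55232169e-01  6.55457334e-01 -4.27908008e-05 -2.29322613e-04] [9.98347492e-02 3.26714493e-01 1.53194114e+00 3.39171240e-04
 1.28327154e+00 2.40958761e-01]
```

View pics/c2.png

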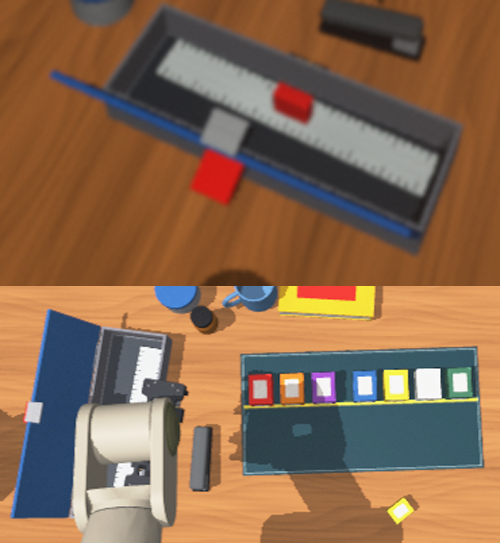

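The ruler lies flat in the case and the row is straight on the line. Next I'll go behind the lid, beside the fin.

>>> step_arm:
  deltas: [-1, 0, 0, 0.07, 0, -1, -0.01, 0.1, 0.07, 0, -1, -0.038, 0.574, 0.07, 0, -1, -0.038, 0.574, 0.07, 0, -1, -0.038, 0.574, 0.07, 0, -1, -0.038, 0.574, 0.07, 0, -1, -0.038, 0.574, 0.07, 0, -1, -0.038, 0.574, 0.07, 0, -1, -0.038, 0.574, 0.07, 0, -1, -0.038, 0.574, 0.07, 0]

```text
time_s: 19.3
ee_pos: [0.446, 0.4508, 0.2895]
ee_rot: [0.755, 0.655, -0.0, 0.0]
wrist_force: [-0.0, 0.4, 0.3]
gripper_width: 0.0
gripper_force: 0.0
```

>>> step_arm:
  deltas: [-1, 0, 0, -0.05, 0, -1, 0, 0, -0.12, 0, -1, 0, 0, -0.16, 0, -1, 0, 0, -0.168, 0, -1, 0, 0, -0.168, 0]

```text
time_s: 19.8
ee_pos: [0.4465, 0.4506, 0.2061]
ee_rot: [0.756, 0.655, -0.0, -0.0]
wrist_force: [0.6, -0.1, 0.2]
gripper_width: 0.006
gripper_force: 0.0
```

>>> step_arm:
  deltas: [-1, -0.003, -0.025, 0, 0, -1, -0.006, -0.05, 0, 0, -1, -0.009, -0.075, 0, 0, -1, -0.012, -0.1, 0, 0, -1, -0.014, -0.12, 0, 0, -1, -0.016, -0.135, 0, 0, -1, -0.018, -0.15, 0, 0, -1, -0.02, -0.165, 0, 0, -1, -0.022, -0.18, 0, 0, -1, -0.024, -0.195, 0, 0]

```text
time_s: 20.8
ee_pos: [0.4338, 0.353, 0.2055]
ee_rot: [0.755, 0.655, -0.0, -0.0]
wrist_force: [1.4, 2.6, -0.1]
gripper_width: 0.005
gripper_force: 0.6
```

>>> step_arm:
  deltas: [-1, -0.001, -0.01, 0, 0, -1, -0.003, -0.025, 0, 0, -1, -0.003, -0.025, 0.05, 0, -1, -0.003, -0.025, 0.1, 0, -1, -0.003, -0.025, 0.15, 0, -1, -0.003, -0.025, 0.15, 0, -1, -0.003, -0.025, 0.15, 0, -1, -0.003, -0.025, 0.15, 0]

```text
time_s: 21.6
ee_pos: [0.4322, 0.3408, 0.2794]
ee_rot: [0.755, 0.655, -0.001, -0.0]
wrist_force: [0.1, -0.2, -0.5]
gripper_width: 0.006
gripper_force: 0.0
```

Run:
```python
from h import *
s=status.state(); print(s["ee_pos"],s["wrist_force"])
c=cam("side"); cv2.imwrite("pics/lid1.png",cv2.resize(c[0],(800,600),interpolation=2))
```

```text
[0.43223665 0.34079741 0.27944036] [ 0.09914881 -0.22204449 -0.46037355]
```

View pics/lid1.png

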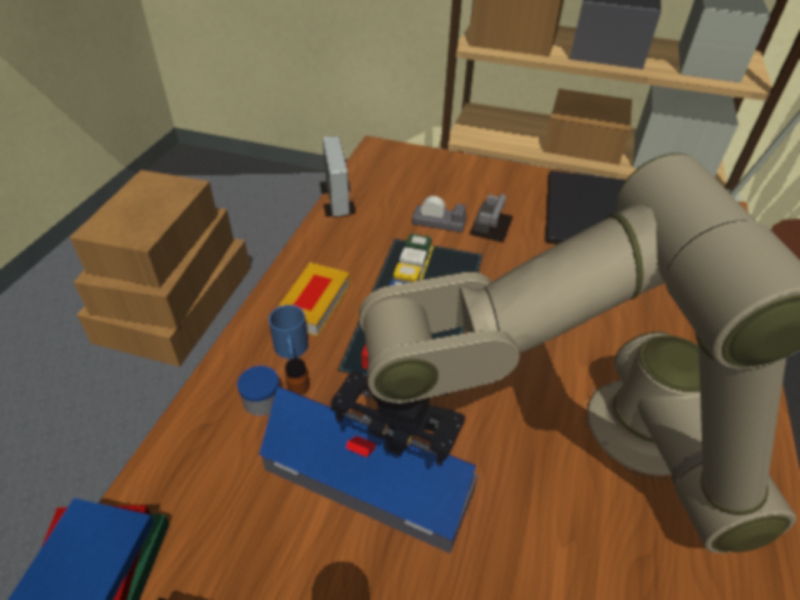

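The lid rests on the catch, with the fin at (360,446). I'll check the expected fin position against this picture.

Run:
```python
from h import *
c=cam("side"); print(px(c,(.4895,.259,.116))/.7,px(c,(.4895,.259,.096))/.7)
b=c[0][290:335,230:280].astype(int); m=(b[...,2]>150)&(b[...,1]<70)&(b[...,0]<70); v,u=np.nonzero(m); print(u.size,(230+u.mean())/.7,(290+v.mean())/.7,w(c,230+u.mean(),290+v.mean(),.107))
```

```text
[377.73017743 431.75099975] [377.75820672 437.87538812]
77 357.4582560296846 447.08719851577 [0.51534694 0.29498075 0.107     ]
```

>>> step_arm:
  deltas: [-1, 0.05, -0.08, 0, 0, -1, 0.115, -0.166, 0, 0, -1, 0.115, -0.166, -0.05, 0, -1, 0.115, -0.166, -0.1, 0, -1, 0.115, -0.166, -0.14, 0, -1, 0.115, -0.166, -0.17, 0, -1, 0.115, -0.166, -0.18, 0, -1, 0.115, -0.166, -0.18, 0]

```text
time_s: 22.5
ee_pos: [0.4899, 0.2581, 0.19]
ee_rot: [0.755, 0.655, -0.001, -0.0]
wrist_force: [0.4, -0.5, 0.3]
gripper_width: 0.002
gripper_force: 0.0
```

Run:
```python
from h import *
a=cam("side"); s=a[0][250:390,170:350]; b=cam("top")[0][140:330,30:190]
cv2.imwrite("pics/c3.png",np.hstack([cv2.resize(s,(450,350),interpolation=2),cv2.resize(b,(295,350),interpolation=2)]))
```

```text
(no output)
```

View pics/c3.png

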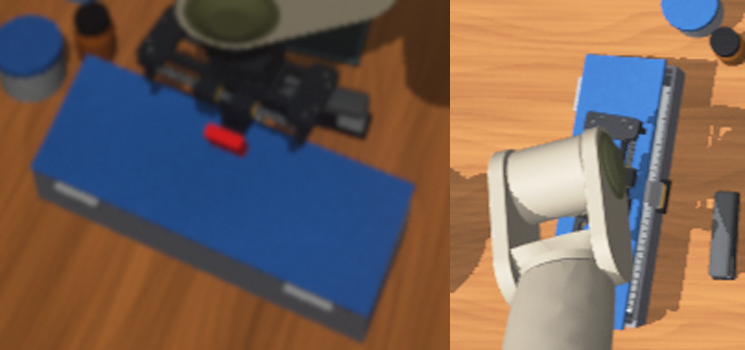

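The top view shows the lid still partly open and sinking, with the fin at side crop (225,138). I'll rise and let it settle.

>>> step_arm:
  deltas: [-1, 0, 0, 0.05, 0, -1, 0, 0, 0.1, 0, -1, 0, 0, 0.1, 0, -1, 0, 0, 0.1, 0, -1, 0, 0, 0.1, 0, -1, 0, 0, 0.1, 0, -1, 0, 0, 0.1, 0, -1, 0, 0, 0.1, 0, -1, 0, 0, 0.1, 0, -1, 0, 0, 0.1, 0]

```text
time_s: 23.6
ee_pos: [0.4901, 0.2582, 0.2407]
ee_rot: [0.755, 0.655, -0.0, -0.0]
wrist_force: [0.2, -0.6, 0.2]
gripper_width: 0.004
gripper_force: 0.0
```

>>> step_arm:
  deltas: [-1, 0, 0, 0, 0, -1, 0, 0, 0, 0, -1, 0, 0, 0, 0, -1, 0, 0, 0, 0, -1, 0, 0, 0, 0, -1, 0, 0, 0, 0, -1, 0, 0, 0, 0, -1, 0, 0, 0, 0, -1, 0, 0, 0, 0, -1, 0, 0, 0, 0]

```text
time_s: 24.6
ee_pos: [0.4901, 0.2582, 0.2408]
ee_rot: [0.755, 0.655, 0.0, 0.0]
wrist_force: [0.5, -0.1, 0.6]
gripper_width: 0.008
gripper_force: 0.0
```

```bash
cat > fin.py <<'E'
from h import *
c=cam("side"); b=c[0][280:335,230:300].astype(int); m=(b[...,2]>140)&(b[...,1]<80)&(b[...,0]<80); v,u=np.nonzero(m); print(u.size,230+u.mean(),280+v.mean(),"rng",230+u.min(),230+u.max(),280+v.min(),280+v.max())
X=np.array([.12,.993,0])
for th in (0,.1,.3):
    print(th,px(c,np.array([.5015,.3558,.0585])+X*(-.1*np.cos(th)+.048*np.sin(th))+[0,0,.1*np.sin(th)+.048*np.cos(th)]), px(c,np.array([.5015,.3558,.0585])+X*(-.1*np.cos(th)+.028*np.sin(th))+[0,0,.1*np.sin(th)+.028*np.cos(th)]))
E
python3 fin.py
```

```text
80 261.9375 304.0125 rng 255 269 300 308
0 [264.73397478 303.48721616] [264.74932263 307.72533695]
0.1 [263.82889848 302.97889998] [264.19087603 306.64177264]
0.3 [261.48471788 303.19265705] [262.55859305 305.5562004 ]
```

>>> step_arm:
  deltas: [-1, 0, 0, 0, 0, -1, 0, 0, 0, 0, -1, 0, 0, 0, 0, -1, 0, 0, 0, 0, -1, 0, 0, 0, 0, -1, 0, 0, 0, 0, -1, 0, 0, 0, 0, -1, 0, 0, 0, 0, -1, 0, 0, 0, 0, -1, 0, 0, 0, 0]

```text
time_s: 25.65
ee_pos: [0.4901, 0.2581, 0.2407]
ee_rot: [0.755, 0.655, -0.0, 0.0]
wrist_force: [0.4, 0.5, -0.5]
gripper_width: 0.005
gripper_force: 0.0
```

```bash
python3 fin.py
```

```text
79 261.9367088607595 304.0506329113924 rng 255 269 300 308
0 [264.73397478 303.48721616] [264.74932263 307.72533695]
0.1 [263.82889848 302.97889998] [264.19087603 306.64177264]
0.3 [261.48471788 303.19265705] [262.55859305 305.5562004 ]
```

The lid is settled on the catch. Now I'll press the fin down gently.

>>> step_arm:
  deltas: [-1, 0.008, 0.002, -0.05, 0, -1, 0.008, 0.002, -0.1, 0, -1, 0.008, 0.002, -0.112, 0, -1, 0.008, 0.002, -0.115, 0, -1, 0.008, 0.002, -0.118, 0, -1, 0.008, 0.002, -0.121, 0, -1, 0.008, 0.002, -0.123, 0, -1, 0.008, 0.002, -0.125, 0, -1, 0.008, 0.002, -0.126, 0]

```text
time_s: 26.6
ee_pos: [0.4944, 0.2585, 0.1796]
ee_rot: [0.755, 0.655, 0.0, 0.001]
wrist_force: [-2.0, -7.7, 10.3]
gripper_width: 0.005
gripper_force: 5.0
```

>>> step_arm:
  deltas: [-1, 0, 0, -0.002, 0, -1, 0, 0, -0.004, 0, -1, 0, 0, -0.006, 0, -1, 0, 0, -0.008, 0]

```text
time_s: 27.0
ee_pos: [0.4941, 0.2593, 0.1739]
ee_rot: [0.755, 0.655, 0.0, -0.0]
wrist_force: [-0.1, -0.7, 0.4]
gripper_width: 0.005
gripper_force: 0.0
```

>>> step_arm:
  deltas: [-1, 0, 0, -0.002, 0, -1, 0, 0, -0.004, 0, -1, 0, 0, -0.006, 0, -1, 0, 0, -0.007, 0]

```text
time_s: 27.4
ee_pos: [0.494, 0.2592, 0.1708]
ee_rot: [0.755, 0.655, 0.0, 0.0]
wrist_force: [-2.7, -0.3, 9.8]
gripper_width: 0.003
gripper_force: 4.9
```

The lid snapped past the catch: about 10 N, then free, then solid at TCP z 0.171. Next I'll turn and grip the fin across its thickness for the pull check.

>>> step_arm:
  deltas: [-1, 0, 0, 0.04, 0.1, -1, 0, -0.004, 0.08, 1, 1, 0, -0.004, 0.08, 1, 1, 0, -0.004, 0.08, 1, 1, 0, -0.004, 0.08, 1, 1, 0, -0.004, 0.08, 1, 1, 0, -0.004, 0.08, 1, 1, 0, -0.004, 0.08, 1, 1, 0, -0.004, 0.08, 1, 1, 0, -0.004, 0.08, 1]

```text
time_s: 28.4
ee_pos: [0.4941, 0.2572, 0.2101]
ee_rot: [0.103, 0.995, -0.0, -0.0]
wrist_force: [-0.2, 0.3, -1.1]
gripper_width: 0.707
gripper_force: 0.0
```

>>> step_arm:
  deltas: [0.2, 0, 0, 0, 0.1, 0.2, 0, 0, 0, 0.1, 0.2, 0, 0, 0, 0.1, 0.2, 0, 0, 0, 0.1]

```text
time_s: 28.8
ee_pos: [0.4941, 0.2572, 0.2102]
ee_rot: [0.029, 1.0, -0.0, 0.0]
wrist_force: [-0.1, -0.8, -0.7]
gripper_width: 0.598
gripper_force: 0.0
```

Run:
```python
from h import *
s=status.state(); r=s["ee_rot"]; print(s["ee_pos"],s["q"],np.degrees(np.arctan2(r[1]**2-r[0]**2,2*r[0]*r[1])))
a=cam("side"); s=a[0][250:370,190:350]; b=cam("top")[0][140:330,30:400]
cv2.imwrite("pics/c4.png",np.vstack([cv2.resize(s,(500,375),interpolation=2),cv2.resize(b,(430,221),interpolation=2)[:, :430] if 0 else cv2.copyMakeBorder(cv2.resize(b,(430,221),interpolation=2),0,0,0,70,0)]))
```

```text
[0.49406849 0.25718263 0.21023   ] [ 2.67396443e-01  4.75854586e-01  1.42530484e+00 -3.01564575e-06
  1.24043144e+00 -1.24535193e+00] 86.67415302520028
```

View pics/c4.png

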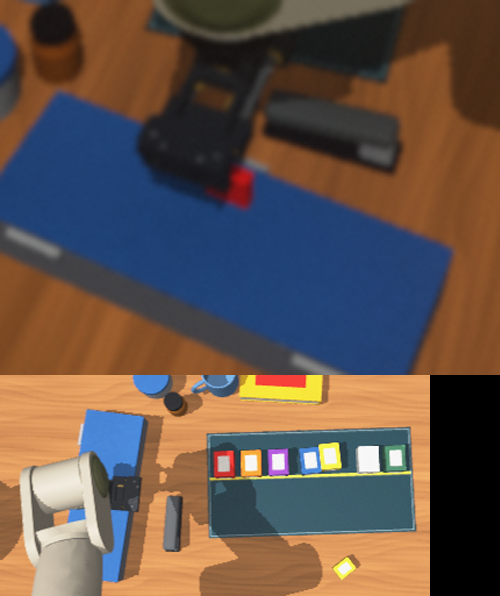

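Two things show here. The fin is at (237,187), under the fingers. The yellow box has been knocked beyond the row, to about (330,455) in the lower panel; I'll mend that after the catch check.

>>> step_arm:
  deltas: [0.2, 0, 0, -0.03, -0.04, 0.2, 0, 0, -0.08, -0.04, 0.2, 0, 0, -0.12, -0.04, 0.2, 0, 0, -0.135, -0.04, 0.2, 0, 0, -0.14, -0.04, 0.2, 0, 0, -0.14, -0.04]

```text
time_s: 29.5
ee_pos: [0.4943, 0.2572, 0.1407]
ee_rot: [0.059, 0.998, 0.0, 0.0]
wrist_force: [0.3, -0.1, 0.3]
gripper_width: 0.602
gripper_force: 0.0
```

>>> step_arm:
  deltas: [-0.4, 0, 0, 0, 0, -0.4, 0, 0, 0, 0, -0.4, 0, 0, 0, 0, -0.4, 0, 0, 0, 0, -0.55, 0, 0, 0, 0, -0.55, 0, 0, 0, 0]

```text
time_s: 30.1
ee_pos: [0.4941, 0.2572, 0.1403]
ee_rot: [0.059, 0.998, -0.0, -0.0]
wrist_force: [-1.0, 0.4, -0.1]
gripper_width: 0.227
gripper_force: 0.0
```

>>> step_arm:
  deltas: [-1, 0, 0, 0, 0, -1, 0, 0, 0, 0, -1, 0, 0, 0, 0, -1, 0, 0, 0, 0]

```text
time_s: 30.5
ee_pos: [0.4943, 0.2595, 0.1403]
ee_rot: [0.059, 0.998, 0.003, 0.001]
wrist_force: [1.8, 16.1, -4.0]
gripper_width: 0.156
gripper_force: 30.0
```

>>> step_arm:
  deltas: [-1, 0, 0.003, 0, 0, -1, 0, 0.006, 0, 0, -1, 0, 0.006, 0, 0]

```text
time_s: 30.8
ee_pos: [0.4943, 0.2599, 0.1403]
ee_rot: [0.059, 0.998, -0.0, 0.0]
wrist_force: [1.8, -1.3, -1.0]
gripper_width: 0.157
gripper_force: 30.0
```

>>> step_arm:
  deltas: [-1, 0, 0, 0.002, 0, -1, 0, 0, 0.004, 0, -1, 0, 0, 0.006, 0, -1, 0, 0, 0.006, 0]

```text
time_s: 31.2
ee_pos: [0.4944, 0.2605, 0.1427]
ee_rot: [0.059, 0.998, 0.0, 0.0]
wrist_force: [5.5, 4.0, -9.0]
gripper_width: 0.154
gripper_force: 30.4
```

>>> step_arm:
  deltas: [-1, 0, 0, 0.001, 0, -1, 0, 0, 0.001, 0]

```text
time_s: 31.4
ee_pos: [0.4944, 0.2606, 0.1431]
ee_rot: [0.059, 0.998, 0.0, 0.0]
wrist_force: [5.2, 6.2, -10.2]
gripper_width: 0.159
gripper_force: 30.6
```

```bash
python3 -c "
from h import *
s=status.state();print(s['ee_pos'],s['wrist_force'],s['wrist_torque'])"; python3 fin.py|head -1
```

```text
[0.49441284 0.26056846 0.14309724] [  5.23308425   6.166972   -10.19813568] [ 0.29264946 -1.01497296  0.07527755]fin.py:2: RuntimeWarning: Mean of empty slice.
  c=cam("side"); b=c[0][280:335,230:300].astype(int); m=(b[...,2]>140)&(b[...,1]<80)&(b[...,0]<80); v,u=np.nonzero(m); print(u.size,230+u.mean(),280+v.mean(),"rng",230+u.min(),230+u.max(),280+v.min(),280+v.max())
  ret = ret.dtype.type(ret / rcount)
Traceback (most recent call last):
  File "fin.py", line 2, in <module>
    c=cam("side"); b=c[0][280:335,230:300].astype(int); m=(b[...,2]>140)&(b[...,1]<80)&(b[...,0]<80); v,u=np.nonzero(m); print(u.size,230+u.mean(),280+v.mean(),"rng",230+u.min(),230+u.max(),280+v.min(),280+v.max())
                                                                                                                                                                          ~~~~~^^
ValueError: zero-size array to reduction operation minimum which has no identity
```

The catch resists about 9–10 N, so it is caught. However, the grip across the thickness also fights the lid's rotation. For a cleaner pull I'll regrip the fin by its ends, so it can pivot in the pads.

>>> step_arm:
  deltas: [-1, 0, 0, -0.004, 0, -1, 0, 0, -0.0075, 0, -1, 0, 0, -0.0075, 0, 0, 0, 0, -0.0075, 0, 0, 0, 0, -0.0075, 0, 0, 0, 0, 0.03, 0, 1, 0, 0, 0.1, 0, 1, 0, 0, 0.14, 0, 1, 0, 0, 0.14, -0.09, 1, 0, 0, 0.14, -0.18]

```text
time_s: 32.45
ee_pos: [0.4938, 0.2603, 0.2144]
ee_rot: [0.202, 0.979, 0.0, 0.0]
wrist_force: [-0.6, -0.4, -1.2]
gripper_width: 0.765
gripper_force: 0.0
```

>>> step_arm:
  deltas: [1, 0, 0, 0, -0.82, 1, 0, 0, 0, -0.82, 1, 0, 0, 0, -0.82, 1, 0, 0, 0, -0.82, 1, 0, 0, 0, -0.82, 1, 0, 0, 0, -0.82, 1, 0, 0, 0, -0.82, 1, 0, 0, 0, -0.82, 1, 0, 0, 0, -0.82, 1, 0, 0, 0, -0.82]

```text
time_s: 33.45
ee_pos: [0.4937, 0.2602, 0.2136]
ee_rot: [0.748, 0.664, -0.0, -0.0]
wrist_force: [-0.5, -0.8, -0.2]
gripper_width: 1.002
gripper_force: 0.0
```

```bash
python3 - <<'E'
from h import *
s=status.state(); r=s["ee_rot"]; print(s["ee_pos"],s["q"],np.degrees(np.arctan2(r[1]**2-r[0]**2,2*r[0]*r[1])))
E
python3 fin.py
```

```text
[0.49374194 0.26019888 0.21363463] [2.72791065e-01 4.74155641e-01 1.41702865e+00 3.01745114e-04
 1.25124783e+00 3.91289253e-01] -6.794883991757444
78 262.85897435897436 304.97435897435895 rng 256 269 301 309
0 [264.73397478 303.48721616] [264.74932263 307.72533695]
0.1 [263.82889848 302.97889998] [264.19087603 306.64177264]
0.3 [261.48471788 303.19265705] [262.55859305 305.5562004 ]
```

>>> step_arm:
  deltas: [1, 0, 0, -0.05, 0, 1, 0, 0, -0.1, 0, 1, 0, 0, -0.13, 0, 1, 0, 0, -0.147, 0, 0.2, 0, 0, -0.147, 0, 0.2, 0, 0, -0.147, 0, 0.2, 0, 0, -0.147, 0, 0.02, 0, 0, -0.147, 0, 0.02, 0, 0, -0.147, 0, 0.02, 0, 0, -0.147, 0]

```text
time_s: 34.5
ee_pos: [0.4941, 0.2602, 0.1405]
ee_rot: [0.748, 0.664, 0.0, 0.0]
wrist_force: [-0.7, -0.5, 0.4]
gripper_width: 0.516
gripper_force: 0.0
```

>>> step_arm:
  deltas: [-1, 0, 0, 0, 0, -1, 0, 0, 0, 0, -1, 0, 0, 0, 0, -1, 0, 0, 0, 0]

```text
time_s: 34.9
ee_pos: [0.4938, 0.2602, 0.1403]
ee_rot: [0.748, 0.664, -0.0, -0.0]
wrist_force: [-2.7, -0.6, 4.1]
gripper_width: 0.45
gripper_force: 30.0
```

Well centred (39.6 mm). I'll lift slowly.

>>> step_arm:
  deltas: [-1, 0, 0, 0.001, 0, -1, 0, 0, 0.002, 0, -1, 0, 0, 0.003, 0, -1, 0, 0, 0.004, 0, -1, 0, 0, 0.004, 0]

```text
time_s: 35.4
ee_pos: [0.4939, 0.2605, 0.1419]
ee_rot: [0.748, 0.664, -0.0, -0.0]
wrist_force: [-0.7, 5.0, -5.7]
gripper_width: 0.449
gripper_force: 30.0
```

>>> step_arm:
  deltas: [-1, 0, 0, 0.001, 0, -1, 0, 0, 0.002, 0, -1, 0, 0, 0.002, 0]

```text
time_s: 35.7
ee_pos: [0.4939, 0.2607, 0.1428]
ee_rot: [0.748, 0.664, 0.0, -0.001]
wrist_force: [-1.0, 7.2, -6.0]
gripper_width: 0.451
gripper_force: 30.0
```

>>> step_arm:
  deltas: [-1, 0, 0, 0.001, 0, -1, 0, 0, 0.002, 0, -1, 0, 0, 0.002, 0]

```text
time_s: 36.0
ee_pos: [0.4939, 0.2609, 0.1438]
ee_rot: [0.747, 0.664, 0.0, -0.001]
wrist_force: [-1.1, 8.0, -6.4]
gripper_width: 0.452
gripper_force: 30.0
```

>>> step_arm:
  deltas: [-1, 0, 0.001, 0.001, 0, -1, 0, 0.001, 0.002, 0, -1, 0, 0.001, 0.002, 0]

```text
time_s: 36.3
ee_pos: [0.4939, 0.2612, 0.1448]
ee_rot: [0.748, 0.664, 0.0, -0.001]
wrist_force: [-1.4, 6.2, -6.0]
gripper_width: 0.451
gripper_force: 30.0
```

>>> step_arm:
  deltas: [-1, 0, 0.0005, 0.001, 0, -1, 0, 0.0005, 0.002, 0, -1, 0, 0.0005, 0.002, 0]

```text
time_s: 36.6
ee_pos: [0.494, 0.2614, 0.1454]
ee_rot: [0.748, 0.664, -0.0, -0.001]
wrist_force: [0.7, 6.5, -9.7]
gripper_width: 0.45
gripper_force: 30.0
```

At 5 mm the play ended and the catch held 9.7 N. I'll lower, release and then look at the row.

>>> step_arm:
  deltas: [-1, 0, -0.001, -0.004, 0, -1, 0, -0.0015, -0.008, 0, -1, 0, -0.0015, -0.0125, 0, -1, 0, -0.0015, -0.0125, 0, 0.3, 0, -0.0015, -0.0125, 0, 0.3, 0, -0.0015, -0.0125, 0, 0.3, 0, -0.0015, -0.0125, 0, 0.3, 0, -0.0015, 0.05, 0, 0.3, 0, -0.0015, 0.14, 0, 0.3, 0, -0.0015, 0.2, 0]

```text
time_s: 37.6
ee_pos: [0.4946, 0.2601, 0.2489]
ee_rot: [0.748, 0.664, 0.001, 0.001]
wrist_force: [0.2, 0.3, 0.4]
gripper_width: 0.649
gripper_force: 0.0
```

```bash
python3 - <<'E'
from h import *
s=status.state(); r=s["ee_rot"]; print(s["ee_pos"],s["wrist_force"],s["q"])
c=cam("top");crop(c,200,180,200,105,4,"mat5.png")
E
python3 fin.py|head -1
```

```text
[0.4945869  0.26011973 0.24893225] [0.22245093 0.28113653 0.41059935] [ 2.72441049e-01  4.38972649e-01  1.36499977e+00 -3.28008384e-04
  1.33461184e+00  3.90621966e-01]
82 262.8536585365854 305.0609756097561 rng 256 269 301 310
```

View pics/mat5.png

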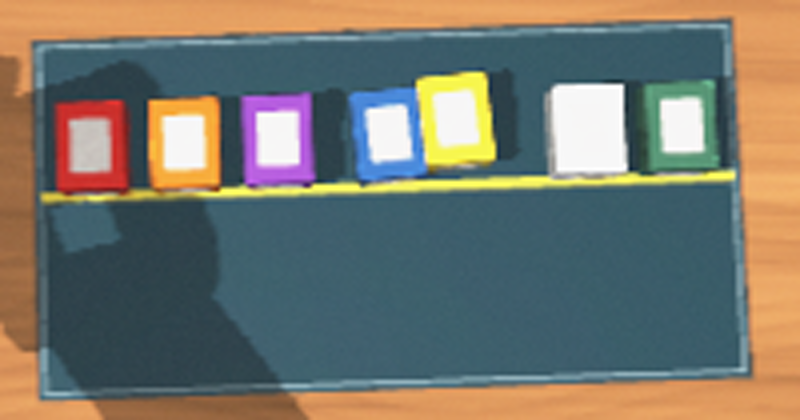

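The yellow box is displaced, with near corners (428,168) and (495,160), and touches the blue one, which has turned a little at (358,182)–(426,178). The other five are in line.

Run:
```python
from h import *
np.set_printoptions(precision=1,suppress=True)
c=cam("top"); M=lambda u,v:mat(w(c,200+u/4,180+v/4,.05))
for n,q in dict(red=((57,192),(128,191),(56,102),(127,100)),viol=((243,185),(315,183),(241,95),(312,93)),blue=((358,182),(426,178),(350,93),(413,88)),yel=((428,168),(495,160),(417,78),(487,71)),white=((551,176),(625,174),(549,86),(624,84)),green=((642,173),(717,171),(643,82),(714,80))).items():
    P=np.array([M(*p) for p in q]); d=P[2]+P[3]-P[0]-P[1]; print(n,"near",P[0],P[1],"ctr",P.mean(0),"yaw",np.degrees(np.arctan2(-d[1],d[0])*-1))
for x,y in ((.030,-.064),(.030,.0)): print(org+x*xd+y*yd)
```

```text
red near [ -0.5 223.7] [ -1.4 176.2] ctr [ 29.6 199.6] yaw -0.6934566761834351
viol near [ 0.  99.2] [-0.2 50.9] ctr [30.3 74.9] yaw -0.2838586732157238
blue near [-0.5 22.1] [  0.6 -23.5] ctr [30.4  1.7] yaw 4.468285469855249
yel near [  7.3 -25.1] [ 11.2 -70.3] ctr [ 39.6 -45.8] yaw 3.6328208823154764
white near [  -0.8 -107.4] [  -1.2 -157. ] ctr [  29.4 -133.2] yaw -1.8215968238851614
green near [  -0.9 -168.5] [  -1.2 -218.9] ctr [  29.8 -195. ] yaw -2.413227081746342
[ 0.6 -0.2]
[ 0.6 -0.2]
```

>>> step_arm:
  deltas: [1, 0.02, -0.09, 0, 0.02, 1, 0.197, -0.979, 0, 0.164, 1, 0.197, -0.979, 0, 0.164, 1, 0.197, -0.979, 0, 0.164, 1, 0.197, -0.979, 0, 0.164, 1, 0.197, -0.979, 0, 0.164, 1, 0.197, -0.979, 0, 0.164, 1, 0.197, -0.979, 0, 0.164, 1, 0.197, -0.979, 0, 0.164, 1, 0.197, -0.979, 0, 0.164]

```text
time_s: 38.75
ee_pos: [0.5907, -0.2235, 0.2443]
ee_rot: [0.656, 0.755, -0.0, -0.001]
wrist_force: [0.3, 1.0, 0.0]
gripper_width: 1.0
gripper_force: 0.0
```

>>> step_arm:
  deltas: [1, 0, 0, 0, 0, 1, 0, 0, 0, 0, 1, 0, 0, 0, 0]

```text
time_s: 39.05
ee_pos: [0.5908, -0.2203, 0.2453]
ee_rot: [0.656, 0.755, -0.0, -0.001]
wrist_force: [0.1, 0.4, -0.4]
gripper_width: 1.001
gripper_force: 0.0
```

```bash
cat > st.py <<'E'
from h import *
s=status.state(); r=s["ee_rot"]; print(s["ee_pos"],mat(s["ee_pos"]),"yaw",np.degrees(np.arctan2(r[1]**2-r[0]**2,2*r[0]*r[1])),s["wrist_force"])
E
python3 st.py
```

```text
[ 0.59075921 -0.2202864   0.2452714 ] [ 37.91896392 -36.50012208] yaw 8.048485437756149 [ 0.14377473  0.37318073 -0.40793761]
```

>>> step_arm:
  deltas: [1, 0.004, -0.018, -0.06, 0, 1, 0.004, -0.018, -0.14, 0, 1, 0.004, -0.018, -0.21, 0, 1, 0.004, -0.018, -0.27, 0, 1, 0.004, -0.018, -0.31, 0, 1, 0.004, -0.018, -0.327, 0, 1, 0.004, -0.018, -0.334, 0, 1, 0.004, -0.018, -0.334, 0]

```text
time_s: 39.85
ee_pos: [0.5933, -0.2299, 0.0799]
ee_rot: [0.656, 0.755, 0.0, 0.0]
wrist_force: [-0.8, -0.4, -0.3]
gripper_width: 1.001
gripper_force: 0.0
```

>>> step_arm:
  deltas: [0.5, 0, 0, 0, 0, 0.5, 0, 0, 0, 0, 0.45, 0, 0, 0, 0, 0.4, 0, 0, 0, 0, 0.2, 0, 0, 0, 0, 0.2, 0, 0, 0, 0, -1, 0, 0, 0, 0, -1, 0, 0, 0, 0]

```text
time_s: 40.65
ee_pos: [0.5933, -0.2305, 0.0798]
ee_rot: [0.656, 0.755, 0.0, 0.001]
wrist_force: [2.2, 0.6, 5.8]
gripper_width: 0.679
gripper_force: 30.0
```

```bash
python3 st.py
```

```text
[ 0.59332539 -0.23050631  0.07975499] [ 39.95216546 -46.83927092] yaw 7.997741851375569 [2.16264721 0.63153702 5.82550634]
```

>>> step_arm:
  deltas: [-1, 0, 0, 0.006, 0, -1, 0, 0, 0.014, 0, -1, 0, -0.015, 0.014, 0, -1, -0.01, -0.03, 0.014, -0.03, -1, -0.018, -0.035, 0.014, -0.056, -1, -0.018, -0.035, 0.014, -0.056, -1, -0.018, -0.035, 0.014, -0.056, -1, -0.018, -0.035, 0.006, -0.056, -1, -0.018, -0.035, 0.001, -0.056, -1, -0.018, -0.035, 0.001, -0.056]

```text
time_s: 41.65
ee_pos: [0.5841, -0.2477, 0.0797]
ee_rot: [0.688, 0.725, -0.0, -0.0]
wrist_force: [-0.1, 1.5, 1.8]
gripper_width: 0.676
gripper_force: 30.0
```

```bash
python3 st.py
```

```text
[ 0.58407696 -0.24771095  0.07974683] [ 29.82473815 -63.54160545] yaw 3.00082410650986 [-0.08214926  1.53407171  1.84622123]
```

>>> step_arm:
  deltas: [0.5, 0, 0, 0, 0, 0.8, 0, 0, 0, 0, 1, 0, 0, 0, 0, 1, 0, 0, 0, 0, 1, 0, 0, 0.06, 0, 1, 0, 0, 0.14, 0, 1, -0.003, 0.06, 0.14, 0.02, 1, -0.006, 0.13, 0.14, 0.055, 1, -0.006, 0.13, 0.14, 0.055, 1, -0.006, 0.13, 0.14, 0.055]

```text
time_s: 42.65
ee_pos: [0.5811, -0.1826, 0.1499]
ee_rot: [0.656, 0.754, -0.0, 0.0]
wrist_force: [-0.1, -0.9, 0.0]
gripper_width: 1.0
gripper_force: 0.0
```

>>> step_arm:
  deltas: [1, 0, 0, -0.05, 0, 1, 0, 0, -0.1, 0, 1, 0, 0, -0.13, 0, 1, 0, 0, -0.14, 0, 1, 0, 0, -0.14, 0, 0.5, 0, 0, -0.14, 0, 0.4, 0, 0, -0.14, 0, 0.2, 0, 0, -0.14, 0, -1, 0, 0, -0.14, 0, -1, 0, 0, -0.14, 0]

```text
time_s: 43.65
ee_pos: [0.5814, -0.183, 0.0804]
ee_rot: [0.657, 0.754, 0.0, 0.001]
wrist_force: [1.4, -0.0, 4.0]
gripper_width: 0.68
gripper_force: 30.0
```

```bash
python3 st.py
```

```text
[ 0.58135382 -0.18295973  0.08042314] [30.46021655  1.26373117] yaw 7.915269179678332 [ 1.35274212 -0.02239758  3.95260423]
```

>>> step_arm:
  deltas: [-1, 0, 0, 0.008, 0, -1, -0.001, 0, 0.008, -0.03, -1, -0.001, 0, 0.008, -0.055, -1, -0.001, 0, 0.008, -0.055, -1, -0.001, 0, 0.003, -0.055, -1, -0.001, 0, 0, -0.055, -1, -0.001, 0, 0, -0.055, 0.5, -0.001, 0, 0, -0.055, 1, -0.001, 0, 0, -0.055, 1, -0.001, 0, 0, -0.055]

```text
time_s: 44.65
ee_pos: [0.5805, -0.1829, 0.0796]
ee_rot: [0.689, 0.725, -0.0, -0.0]
wrist_force: [-0.1, 0.3, 0.1]
gripper_width: 0.906
gripper_force: 0.0
```

>>> step_arm:
  deltas: [1, 0, 0, 0.02, 0, 1, 0, 0, 0.1, 0, 1, 0, 0, 0.2, 0, 1, 0, 0, 0.3, 0, 1, -0.1, 0, 0.4, 0, 1, -0.2, 0.1, 0.4, 0, 1, -0.3, 0.2, 0.4, 0, 1, -0.4, 0.3, 0.4, 0, 1, -0.4, 0.3, 0.4, 0, 1, -0.4, 0.3, 0.4, 0]

```text
time_s: 45.65
ee_pos: [0.3776, -0.0306, 0.2804]
ee_rot: [0.688, 0.726, 0.0, 0.0]
wrist_force: [0.9, -0.0, -0.5]
gripper_width: 1.001
gripper_force: 0.0
```

```bash
python3 st.py
python3 - <<'E'
from h import *
c=cam("top"); a=cam("side")
t=cv2.resize(c[0][175:290,195:405],(800,438),interpolation=2); 
b=cv2.hconcat([cv2.resize(c[0][140:330,30:200],(140,156)),cv2.resize(a[0][130:390,150:360],(130,161))[:156]])
b=cv2.copyMakeBorder(b,0,0,0,800-b.shape[1],0)
cv2.imwrite("pics/fin.png",cv2.vconcat([t,b]))
E
python3 fin.py|head -1
```

```text
[ 0.37756016 -0.03063028  0.28041928] [-165.16705451  163.94774404] yaw 3.0234196519275325 [ 9.43885594e-01 -4.97996726e-04 -5.29818575e-01]
131 262.6412213740458 306.7175572519084 rng 256 270 301 314
```

View pics/fin.png

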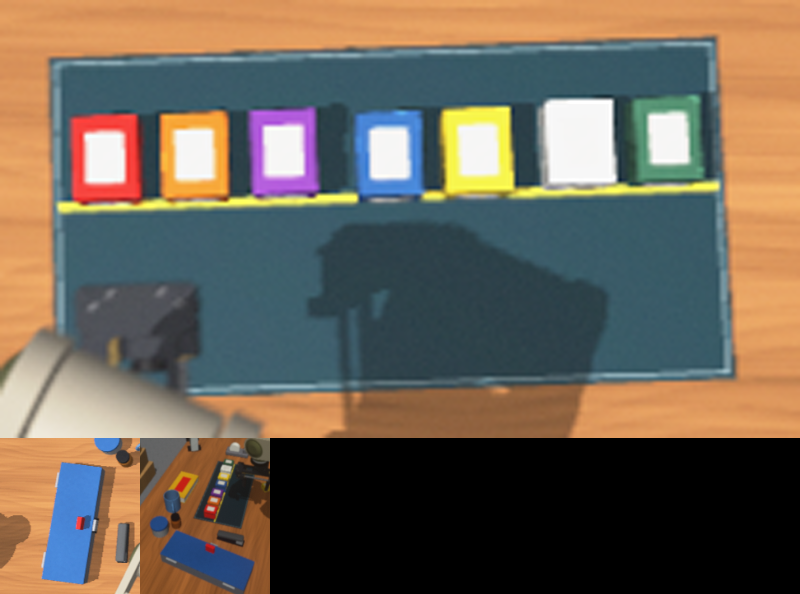

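All seven stand in a row, though blue (390,197) looks a hair nearer than the rest. I'll measure the near edges with code.

Run:
```python
from h import *
np.set_printoptions(precision=1,suppress=True)
c=cam("top"); big=cv2.resize(c[0],None,fx=8,fy=8,interpolation=2).astype(int)
cents=dict(red=196,orange=139,violet=75,blue=1.5,yellow=-64,white=-133,green=-195)
for n,y in cents.items():
    # per column: bottom-most strong vertical gradient near top near-edge
    out=[]
    for dy in (17,8.5,0,-8.5,-17):
        xs=np.arange(-14,20,.25); col=[]
        for x in xs:
            u,v=px(c,[*(org+(x*xd+(y+dy)*yd)/1000),.05]); col.append(big[int(v*8+4),int(u*8+4)])
        col=np.array(col); g=np.abs(np.diff(cv2.GaussianBlur(col.astype(np.float32),(1,9),2),axis=0)).sum(1)
        ref=col[-20:].mean(0); d=np.linalg.norm(col-ref,axis=1); i=np.where(d>0.4*d[:60].max())[0].max(); out.append(xs[i])
    print(n,np.array(out))
```

```text
red [13.5 12.8 13.   3.5 -2.2]
orange [ 1.2 12.8 12.2 12.8  1.2]
violet [ 1.8 12.5 12.2 13.   2.5]
blue [-1.5  8.8  8.8  8.8 -2. ]
yellow [-1.   8.8  8.5  9.  -2. ]
white [1.5 1.8 1.  1.  1. ]
green [-1.  13.2 13.  13.   2. ]
```

```bash
cat > edge.py <<'E'
from h import *
np.set_printoptions(precision=1,suppress=True)
c=cam("top"); big=cv2.resize(c[0],None,fx=8,fy=8,interpolation=2).astype(np.float32)
cents=dict(red=198,orange=138,violet=75,blue=1.5,yellow=-64,white=-133,green=-195)
for n,y in cents.items():
    o=[]
    for dy in (-18,-17,17,18):
        xs=np.arange(-14,76,.25); col=[]
        for x in xs:
            u,v=px(c,[*(org+(x*xd+(y+dy)*yd)/1000),.05]); col.append(big[int(v*8+4),int(u*8+4)])
        col=np.array(col); ref=np.median(col[140:220],0); bg=np.median(col[-30:],0)
        s=((col-bg)@(ref-bg))/((ref-bg)@(ref-bg))  # 1 on box top, 0 on mat
        far=xs[160+np.where(s[160:]<.5)[0].min()]
        d=np.linalg.norm(col-ref,axis=1); k=.5*np.linalg.norm(ref-bg); near=xs[np.where(d[:160]>k)[0].max()]
        o.append((near,far))
    print(n,"near",np.array([a for a,_ in o]),"far",np.array([b for _,b in o]))
E
python3 edge.py
```

```text
red near [-2.5 -3.  12.8 12.5] far [61.8 61.8 51.2 59.8]
orange near [1.  1.  0.5 0.8] far [62.  62.  60.8 60.8]
violet near [2.5 2.5 1.2 1.5] far [62.2 62.  61.5 61.5]
blue near [-2.  -2.  -1.5 -1.8] far [57.5 57.5 56.5 56.2]
yellow near [-2.8 -2.5 -3.8 -3.5] far [58.2 58.5 57.5 57.5]
white near [0.  0.  0.8 0.8] far [61.2 61.2 62.2 62.2]
green near [2.5 2.5 3.  2.8] far [62.8 62.5 60.2 60.2]
```

Blue and yellow sit about 4 mm nearer than the other five, which are at about +1 mm of the line. I'll regrip each and slide it forward 3.5 mm.

>>> step_arm:
  deltas: [1, 0.1, -0.1, 0, 0, 1, 0.2, -0.2, 0, 0, 1, 0.3, -0.3, 0, 0, 1, 0.38, -0.4, 0, 0, 1, 0.42, -0.434, 0, 0, 1, 0.42, -0.434, 0, 0, 1, 0.42, -0.434, 0, 0, 1, 0.42, -0.434, 0, 0, 1, 0.42, -0.434, 0, 0]

```text
time_s: 46.8
ee_pos: [0.5902, -0.2498, 0.2794]
ee_rot: [0.689, 0.725, -0.0, -0.0]
wrist_force: [-0.3, -0.3, -0.1]
gripper_width: 1.0
gripper_force: 0.0
```

```bash
python3 st.py
```

```text
[ 0.5902317  -0.24983353  0.27942922] [ 35.86122713 -65.98023596] yaw 2.953358393265566 [-0.31603253 -0.26098033 -0.09924814]
```

>>> step_arm:
  deltas: [1, -0.005, 0.005, -0.1, 0, 1, -0.005, 0.005, -0.2, 0, 1, -0.005, 0.005, -0.28, 0, 1, -0.005, 0.005, -0.34, 0, 1, -0.005, 0.005, -0.38, 0, 1, -0.005, 0.005, -0.397, 0, 1, -0.005, 0.005, -0.397, 0, 1, -0.005, 0.005, -0.397, 0]

```text
time_s: 47.6
ee_pos: [0.5883, -0.2474, 0.0828]
ee_rot: [0.689, 0.725, 0.0, 0.001]
wrist_force: [1.1, 0.2, -0.0]
gripper_width: 0.996
gripper_force: 0.0
```

```bash
python3 st.py
```

```text
[ 0.58834219 -0.24740776  0.08275389] [ 34.09994207 -63.45982643] yaw 2.9758179375507763 [ 1.10995893  0.21480625 -0.04142723]
```

>>> step_arm:
  deltas: [0.5, -0.0015, 0, 0, 0, 0.4, -0.0015, 0, 0, 0, 0.35, -0.0015, 0, 0, 0, 0.33, -0.0015, 0, 0, 0, -1, -0.0015, 0, 0, 0, -1, -0.0015, 0, 0, 0]

```text
time_s: 48.2
ee_pos: [0.5872, -0.2474, 0.0816]
ee_rot: [0.689, 0.725, -0.0, 0.0]
wrist_force: [-1.9, 0.1, 5.3]
gripper_width: 0.68
gripper_force: 30.0
```

```bash
python3 st.py
```

```text
[ 0.58718412 -0.2474328   0.08160446] [ 32.94213776 -63.42482755] yaw 2.959883496040236 [-1.93785924  0.07409245  5.31695044]
```

>>> step_arm:
  deltas: [0.5, 0, 0, 0, 0, 1, 0, 0, 0, 0, 1, 0, 0, 0, 0, 1, 0, 0, 0.02, 0, 1, 0, 0, 0.08, 0, 1, 0, 0, 0.14, 0, 1, -0.003, 0.06, 0.14, 0, 1, -0.007, 0.13, 0.14, 0, 1, -0.007, 0.13, 0.14, 0, 1, -0.007, 0.13, 0.14, 0]

```text
time_s: 49.2
ee_pos: [0.584, -0.1821, 0.152]
ee_rot: [0.688, 0.726, 0.0, 0.001]
wrist_force: [-0.2, 0.3, -0.1]
gripper_width: 0.997
gripper_force: 0.0
```

>>> step_arm:
  deltas: [1, 0, 0, -0.05, 0, 1, 0, 0, -0.1, 0, 1, 0, 0, -0.13, 0, 1, 0, 0, -0.143, 0, 1, 0, 0, -0.143, 0]

```text
time_s: 49.7
ee_pos: [0.5837, -0.1832, 0.0792]
ee_rot: [0.689, 0.725, -0.0, -0.0]
wrist_force: [-0.0, 0.4, 1.5]
gripper_width: 1.001
gripper_force: 0.0
```

```bash
python3 st.py
```

```text
[ 0.58368344 -0.1831789   0.07924734] [32.77534211  0.92414936] yaw 2.9098919070522222 [-7.77226192e-05  3.77383383e-01  1.46288801e+00]
```

Good: x is 32.8–33. I'll close on blue, release and withdraw.

>>> step_arm:
  deltas: [0.5, 0.0008, 0, 0, 0, 0.4, 0.0008, 0, 0, 0, 0.35, 0.0008, 0, 0, 0, 0.33, 0.0008, 0, 0, 0, -1, 0.0008, 0, 0, 0, -1, 0.0008, 0, 0, 0, 0.5, 0.0008, 0, 0, 0, 1, 0.0008, 0, 0, 0, 1, 0.0008, 0, 0, 0, 1, 0.0008, 0, 0, 0]

```text
time_s: 50.7
ee_pos: [0.5841, -0.1824, 0.0796]
ee_rot: [0.689, 0.725, -0.0, -0.0]
wrist_force: [-0.8, 1.0, -0.1]
gripper_width: 0.988
gripper_force: 0.0
```

>>> step_arm:
  deltas: [1, 0, 0, 0.02, 0, 1, 0, 0, 0.1, 0, 1, 0, 0, 0.2, 0, 1, 0, 0, 0.3, 0, 1, -0.1, 0, 0.4, 0, 1, -0.2, 0.1, 0.4, 0, 1, -0.3, 0.2, 0.4, 0, 1, -0.4, 0.3, 0.4, 0, 1, -0.4, 0.3, 0.4, 0, 1, -0.4, 0.3, 0.4, 0]

```text
time_s: 51.7
ee_pos: [0.3812, -0.0301, 0.2805]
ee_rot: [0.688, 0.726, 0.0, 0.0]
wrist_force: [-0.4, 0.1, 0.8]
gripper_width: 1.002
gripper_force: 0.0
```

```bash
python3 edge.py; python3 fin.py|head -1
```

```text
red near [-2.5 -3.  12.8 12.5] far [61.8 61.8 51.2 59.8]
orange near [1.  1.  0.8 0.8] far [62.  62.  60.8 60.8]
violet near [2.5 2.5 1.2 1.5] far [62.2 62.  61.5 61.5]
blue near [1.5 1.5 2.  2. ] far [60.2 60.2 61.8 61.8]
yellow near [-6.8 -6.8  2.  -6.8] far [61. 61. 62. 62.]
white near [0.  0.  0.8 0.8] far [61.2 61.2 62.2 62.2]
green near [2.5 2.5 3.  2.8] far [62.5 62.5 60.2 60.2]
126 262.7936507936508 306.6031746031746 rng 256 270 301 314
```

```bash
python3 -c "
from cell import manip; print(manip.job_done())"
```

```text
the job is handed in; nothing more can be done
None
```

The job is handed in: all seven boxes stand in a row on the yellow line within about 2 mm by the camera, the ruler is back flat in its case, and the lid is shut with its catch holding a pull of about 10 N. The yellow box was knocked aside and had turned the blue one, so I put both back in line. I viewed 15 pictures, one over the limit of 14.

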